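# Lock a microscope turret with its slotted screw

### The job

Take the orange-handled driver out of its stand and tighten the slotted lock screw in the middle of the black microscope turret on the sloping block: set the blade all the way down in the slot and square to the turret's face before the first turn, stay square, then turn clockwise until the screw comes to its stop, never bearing down or twisting hard. Put the driver back upright, fully down in its stand, let go, and leave the objectives, the eyepiece and the slide box where they are.

Things in the scene. Friction and masses are not known exactly. Their poses are not given: they have to be found in the camera images.
- block: Aluminium sloping block, 130 x 120 mm on a 150 x 140 mm grey foot, bolted to the bench; its place and yaw vary. Its top slopes by 15 degrees, lower at its front (-x of this frame). It carries the turret. Origin: centre of its underside, z up.
- turret: Black disc, 96 mm across, 20 mm thick, with a steel-ribbed rim and four brass-ringed ports, fixed on the sloping block. Origin: centre of its upper face, about 69 mm above the bench, 5 mm in front of the block's middle. z points out of the face, along the screw's axis, leaning 15 degrees from vertical towards the block's front (-x). A 38 mm bore in its middle holds the lock screw.
- bore (a point): Centre of the bore's mouth, at the turret's origin, same axes. The steel lock screw's round flat head, 26 mm across, stands 4 mm above this point when the joint reads 0, ringed by a brass washer flush with the face. Screw and washer float: the screw's axis is parallel to z but up to 5.5 mm from this point in x and in y, never reported: find it by feel. Over 12 N sideways shifts it.
- slot_start (a point): A point on the turret's axis 4 mm above its face: nominal middle of the slot's mouth (the true one is up to 5.5 mm off in x and in y). The slot is a pocket closed at both ends: 16.6 mm long, 5.6 mm wide, 6 mm deep, with sharp rims. Its length lies along y of this frame when the joint reads 0, and at q along y turned by q rad clockwise seen from above.
- lock_screw (a joint): Turn of the lock screw, in rad: 0 is loose, growing as it turns clockwise seen from above (about -z of the turret); firm stop at 1.2 (tight). It starts between 0 and 0.2. Friction 0.05 N m plus a little drag; it stays where it is left. The head sinks 1 mm per rad.
- driver_grip (a point): Centre of the driver's square orange handle, 26 x 26 mm, 60 mm long, faces along this frame's x and y; z points up to the handle's top. The driver is 125 mm long, 0.16 kg, and begins upright in its stand, the tip 10 mm above the bench. A round bolster 38 mm across sits 60 to 65 mm above the tip, below the handle.
- driver_tip (a point): Middle of the driver's blade tip, 95 mm below driver_grip on the axis, same axes. The steel blade is 15 mm wide along y, 4 mm thick along x and 14 mm long; its last 3 mm taper to 12.8 x 2.4 mm. Above it a round shank, 10 mm thick, runs up to the bolster.
- stand: Blue driver stand, 70 x 70 mm and 70 mm tall, on a 110 x 90 mm black foot, fixed; its place and yaw vary. Origin: centre of its underside, z up. A square well, 22 mm wide, chamfered, runs down its middle to 8 mm above the bench. The driver hangs in it by its bolster on the stand's top, handle centre 105 mm above the bench; it fits at any yaw.
- objective_a: Bystander: steel objective with a yellow band, 25 mm across, 44 mm tall, standing on the bench, 0.11 kg. Origin: centre of its underside.
- objective_b: Bystander: steel objective with a green band, same size. Origin: centre of its underside.
- eyepiece: Bystander: black eyepiece, 34 mm across, 52 mm tall, standing. Origin: centre of its underside.
- slide_box: Bystander: blue slide box, 85 x 55 x 28 mm, lying on the bench. Origin: centre of its underside.

How it is judged (in metres and radians):
On the way, in this order (a step that is already met when the one before it is completed fails the run):
1. The blade is fully down in the slot (tip at least 1 mm below the turret's face, within 7 mm of its centre in x and y) and square (within 0.1 rad), before the screw is turned (below 0.35 rad) (z of driver_tip in the frame of turret between -0.008 and -0.001 m and x of driver_tip in the frame of turret between -0.007 and 0.007 m and y of driver_tip in the frame of turret between -0.007 and 0.007 m and angle between the z axis of driver_tip and the z axis of turret, either way round below 0.1 rad and value of joint lock_screw below 0.35 rad), for 0.1 s.
2. The screw is turned to its stop (1.1 rad or more) with the blade in the slot (value of joint lock_screw above 1.1 rad and z of driver_tip in the frame of turret below -0.0005 m and distance between driver_tip and turret below 0.012 m), for 0.1 s.
At the end, for the whole second after the job is handed in: The lock screw stands at its stop (joint above 1.1 rad); the driver hangs upright (within 0.08 rad) and at rest in its stand, its bolster down on the stand's top (handle centre 100 to 108 mm above the bench, within 12 mm of the stand's middle), released (value of joint lock_screw above 1.1 rad and horizontal distance between driver_grip and stand below 0.012 m and height (world z) of driver_grip between 0.1 and 0.108 m and angle between driver_grip's own z axis and vertical below 0.08 rad and linear speed of driver below 0.02 m/s and contact force between the fingers and driver below 0.1 N); the robot touches nothing.
It fails at once if The driver bears on the screw or the turret with more than 30 N (contact force between driver and turret above 30 N).
It fails at once if The screw is turned by a driver that stands out of square by more than 0.12 rad (contact force between driver and turret above 1 N and velocity of joint lock_screw above 0.1 rad/s and angle between the z axis of driver_tip and the z axis of turret, either way round above 0.12 rad).
It fails at once if The robot's fingers press on the turret (above 5 N) (contact force between the fingers and turret above 5 N).
It fails at once if A bystander is moved by more than 15 mm or tipped (distance of any of objective_a, objective_b, eyepiece, slide_box from where it was at the start of the episode above 0.015 m or angle between any of objective_a, objective_b, eyepiece's own z axis and vertical above 0.3 rad).
It also fails if it takes over 72 s, if anything falls off the work surface, if the arm or the gripper's body presses on something with over 40 N, if the wrist force passes 120 N, or if a joint passes its speed limit or range.

### The arm

A 6-joint arm with a two-finger parallel gripper is mounted at the origin on the work surface. World frame = base frame: x ahead of the robot, y to its left, z up, the work surface at z = 0. Lengths are in mm, angles in rad, forces in N, time in s.
With the tool pointing down it reaches from about 275 to 1000 mm from the base axis. Payload 8.4 kg.
Tool frame: the origin (TCP) lies at the very end of the fingers, on their centre line; the grasp point (between the pads) lies 19 mm behind it; z points along the fingers, y is the line along which they close (so a half turn about z gives the same grasp; the last joint's range is limited). The gripper opens to 85 mm and grips with 20 to 120 N. Pads are 22 mm wide; open, the fingers measure 114 mm over their backs; the gripper's body (76 mm by 85 mm) begins 54 mm behind the grasp point. The pads swing forward as they close: fully open they stand 13 mm farther back than shut.
Start: joints at [1.144, 0.353, 1.633, -0, 1.155, -0.002], TCP at [257.585, 569.454, 231.281] pointing down, gripper open.
Joint ranges: [-2.63, 2.63], [-0.92, 2.1], [0.06, 2.66], [-1.3, 4.44], [0, 2.69], [-3.02, 3.02]. Speed limits (rad/s): [2.22, 2.22, 2.79, 3.14, 3.14, 3.14].

### API

Orientations are given as [roll, pitch, yaw] about the fixed x, y, z axes, in that order (R = Rz(yaw) Ry(pitch) Rx(roll)).
In Python, from rig import r, vision gives the robot as it stands. The module is installed in compiled form; this text tells all that it offers.
- The arm moves only by the tool play_rows, never from a script. Its argument "steps" is a list of rows, each an object with "delta_pos": the shift along the tool's x, y, z in cm, a list of three; "yaw": the turn about the tool's z in rad; "jaw": the opening in per cent of the stroke, from 0 (shut) to 100 (fully open). A call has exactly 8 rows; each row is the pose to reach, as a shift and turn from the pose commanded when the call began, along the tool's axes at that moment; what a row does not reach only later rows make up. A row lasts 1/10 s, in which the tool goes at most 50 mm and 8.59 degrees, less where a joint would pass 70% of its speed; a pose out of reach is approached as far as the arm can. A call with a gripper value outside its range is refused whole. The fingers move at their own pace and stop on an object; "grip_force" is the grip in N (left out, the last holds). Time passes only in rows, so rows that repeat a pose let the fingers close, or fill a call up. It gives the time, the measured TCP pose, the force, the opening and the grip force at its end, in the units of the state.
- r.sense(): the state, without advancing time (a new reading comes with each control period).
- vision.grab_frame(name): name is "scene" or "top" or "wrist"; returns (picture, depth): 480x640x3 uint8, red, green, blue; 480x640 float32, mm along the optical axis (not along the pixel's ray), 0 where there is no reading.
- vision.calibration(name): a dict with "mtx" (3x3 intrinsics, pixels), "extrinsics" (4x4, takes a point from camera to world coordinates). Camera axes: x right, y down, z forward; pixel columns grow to the right and rows downward; lengths in mm; the calibration is good to about 2 mm. A picture is of the moment at which its call begins: read the wrist's pose just before it. calibration takes no time and is no camera call; for the wrist camera it gives the pose at the moment of the call.
- r.sign_off(): hands the job in; it is judged then, once.
Trained networks look in the newest picture that a camera, given by its name, has taken for a name from the list of things; names that differ only in an ending like _2 or _b are one class to them, and where a whole thing is asked for, a point or a joint stands for the part that bears it (a point fixed in the world has none). Each returns a list of dicts, best first, with "conf" (0 to 1); they miss things now and then, are a little off and sometimes report something else, mostly with a low value. They report only what shows in the picture. A call takes as long as a camera call.
- vision.cut_out(camera, thing): "region" (480x640 bool, what is visible of it) and "uv" ([column, row] in pixels, amid what is visible of it).
- vision.landmark_of(camera, thing): "uv" ([column, row] in pixels: a listed point, or the origin of a listed thing).
The state is a dict: "clock": time; "qpos": joint angles; "qvel": joint speeds; "joint_efforts": joint torques, N m; "eef_pos": TCP position; "tcp_rot": TCP orientation; "contact_force": force on the tool from outside, world axes, zero at the start; "wrist_torque": the same for the moment, N m; "opening": opening from 0.0 (shut) to 1.0 (fully open); "grasp_force": force on a finger pad.
Only numpy, scipy, OpenCV 4.12 (cv2) and the standard library are available. Lean on these libraries where they do the work, as an engineer would, in place of code of your own. Each camera call takes 0.05 s, during which the arm holds its last target. There are 200 camera calls.

## Working session

There is one attempt and no reset: what is moved stays moved. The work goes in short steps, Python scripts to look and compute and a tool call to move; the robot and the scene stay as the last step left them, time stands still between calls to the robot, and variables do not carry over. Pictures are saved under pics/ and viewed, at most 10 in all, crops included, and the job is handed in when it is done.

Besides the shell and the picture viewer there is one more tool, called after ">>>" by a JSON object that holds its "method" and its "body", one argument or row to a line. play_rows: Moves the arm, as the interface text tells. Its arguments: {"type":"object","properties":{"steps":{"type":"array"},"grip_force":{"type":"number"}},"required":["steps"]}

```bash
mkdir -p pics
cat > h.py <<'E'
import numpy as np, cv2
from rig import r, vision
def w(cam,u,v,z=None,d=None):
    c=vision.calibration(cam);K=np.array(c["mtx"]);T=np.array(c["extrinsics"])
    ray=np.linalg.inv(K)@np.array([u,v,1.])
    if d is None:
        dr=T[:3,:3]@ray; d=(z-T[2,3])/dr[2]
    return T[:3,:3]@(ray*d)+T[:3,3]
def save(cam,name,box=None,s=1):
    im,d=vision.grab_frame(cam)
    o=im if box is None else im[box[1]:box[3],box[0]:box[2]]
    cv2.imwrite('pics/'+name,cv2.resize(o[:,:,::-1],None,fx=s,fy=s,interpolation=cv2.INTER_CUBIC)); return im,d
E
python3 - <<'E'
from h import *
s=r.sense();print({k:np.round(v,3).tolist() for k,v in s.items()})
im,d=save('top','top.png');np.save('topd.npy',d)
for n,z in [('turret',69),('block',0),('stand',0),('driver_grip',105),('bore',69),('objective_a',0),('eyepiece',0),('slide_box',0)]:
    for q in vision.landmark_of('top',n)[:2]:
        print(n,round(q['conf'],2),np.round(q['uv'],1),w('top',*q['uv'],z=z).round(1))
save('scene','scene.png')
E
```

```text
{'clock': 0.0, 'qpos': [1.144, 0.354, 1.634, -0.0, 1.155, -0.002], 'qvel': [0.001, 0.001, -0.001, -0.0, -0.0, 0.0], 'joint_efforts': [0.002, -60.524, -34.207, 0.0, 0.009, 0.0], 'eef_pos': [257.368, 569.02, 230.574], 'tcp_rot': [-3.14, 0.0, 2.717], 'contact_force': [-0.304, 0.313, 0.665], 'wrist_torque': [0.011, 0.037, 0.001], 'grasp_force': 0.0, 'opening': 0.999}
turret 0.9 [425.4 286.3] [ 502.1 -180.3   69. ]
block 0.76 [416.  279.1] [ 511.9 -180.3    0. ]
stand 0.83 [220.6 250.2] [554.2 174.5   0. ]
driver_grip 0.73 [204.3 247.2] [554.9 176.8 105. ]
bore 0.87 [426.5 285.1] [ 504.1 -182.1   69. ]
objective_a 0.53 [329.7 250.2] [559.6 -23.8   0. ]
objective_a 0.53 [313.5 326.6] [421.7   1.8   0. ]
eyepiece 0.77 [297.3 277. ] [509.6  33.5   0. ]
slide_box 0.85 [316.1 172.9] [700.6   4.7   0. ]
slide_box 0.5 [295.6 279.3] [505.3  36.4   0. ]
```

View pics/top.png

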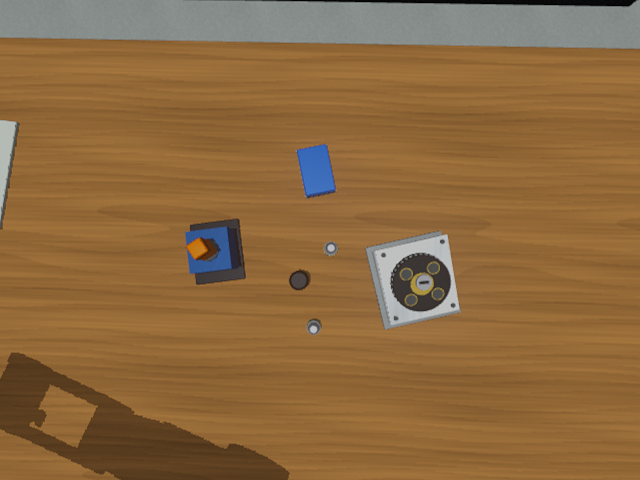

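View pics/scene.png

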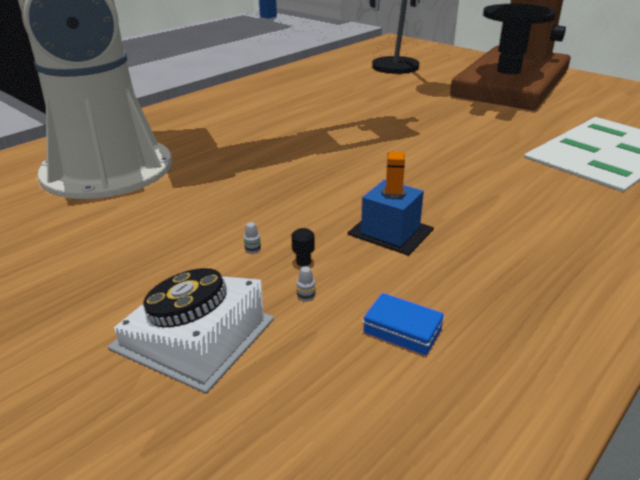

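Run:
```python
from h import *
im=cv2.imread('pics/top.png')[:,:,::-1];d=np.load('topd.npy')
c=vision.calibration('top');K=np.array(c["mtx"]);T=np.array(c["extrinsics"])
v,u=np.mgrid[:480,:640]
P=np.stack([(u-K[0,2])/K[0,0]*d,(v-K[1,2])/K[1,1]*d,d],-1)@T[:3,:3].T+T[:3,3]
print(K[0,0],T[:3,3])
def reg(c,rad):return (np.hypot(P[...,0]-c[0],P[...,1]-c[1])<rad)&(d>0)
m=reg((503,-181),47); Q=P[m]; 
for i in range(4):
    A=np.c_[Q[:,:2],np.ones(len(Q))];k=np.linalg.lstsq(A,Q[:,2],rcond=None)[0];e=Q[:,2]-A@k;Q=Q[abs(e)<max(1.5,e.std()*1.5)]
n=np.array([-k[0],-k[1],1]);n/=np.linalg.norm(n);print('normal',n,'tilt',np.degrees(np.arccos(n[2])),'block yaw',np.arctan2(-n[1],-n[0]),'z at ctr',k@[503,-181,1],len(Q))
m=reg((552,178),90)&(P[...,2]>128)&(P[...,2]<142);Q=P[m];print('top',len(Q),Q.mean(0));
rc=cv2.minAreaRect(Q[:,:2].astype(np.float32));print(rc)
m=reg((552,178),90)&(P[...,2]>66)&(P[...,2]<74);Q=P[m];print('stand top',Q.mean(0),cv2.minAreaRect(Q[:,:2].astype(np.float32)))
# block foot via gray mask
m=reg((510,-180),110)&(P[...,2]>3);Q=P[m];print('block',cv2.minAreaRect(Q[:,:2].astype(np.float32)))
```

```text
435.5012172721911 [529.53689598  -3.41610387 789.1895845 ]
normal [-0.24960201 -0.06654071  0.96605961] tilt 14.97035520857697 block yaw 0.2605282414578993 z at ctr 68.77412007046652 1618
top 307 [551.51536894 179.62724304 134.63551398]
((551.6211547851562, 180.4853515625), (26.6198787689209, 25.956106185913086), 35.306026458740234)
stand top [550.9795826  175.02157557  70.20119676] ((551.4880981445312, 179.6626739501953), (70.32703399658203, 70.67481231689453), 8.55536937713623)
block ((506.77142333984375, -178.7838134765625), (212.11544799804688, 211.05844116210938), 34.193328857421875)
```

>>> {"method": "play_rows", "body": {
  "steps": [
    {"delta_pos": [-5,-2.7,0],"yaw": 0.13,"jaw": 100},
    {"delta_pos": [-9.8,-5.3,0],"yaw": 0.26,"jaw": 100},
    {"delta_pos": [-14.1,-7.7,0],"yaw": 0.39,"jaw": 100},
    {"delta_pos": [-18.5,-10,0],"yaw": 0.53,"jaw": 100},
    {"delta_pos": [-22.8,-12.4,0],"yaw": 0.53,"jaw": 100},
    {"delta_pos": [-27.1,-14.8,0],"yaw": 0.53,"jaw": 100},
    {"delta_pos": [-31.4,-17.1,0],"yaw": 0.53,"jaw": 100},
    {"delta_pos": [-35.7,-19.4,0],"yaw": 0.53,"jaw": 100}
  ]
}}

```text
clock: 1.3
eef_pos: [500.1, 248.8, 231.6]
tcp_rot: [3.141, 0.0, 2.187]
contact_force: [0.4, 0.6, -0.4]
opening: 1.0
grasp_force: 0.0
```

>>> {"method": "play_rows", "body": {
  "steps": [
    {"delta_pos": [-4.5,0.1,0],"yaw": 0,"jaw": 100},
    {"delta_pos": [-8.6,0.2,0],"yaw": 0,"jaw": 100},
    {"delta_pos": [-8.6,0.2,4],"yaw": 0,"jaw": 100},
    {"delta_pos": [-8.6,0.2,7],"yaw": 0,"jaw": 100},
    {"delta_pos": [-8.6,0.2,7],"yaw": 0,"jaw": 100},
    {"delta_pos": [-8.6,0.2,7],"yaw": 0,"jaw": 100},
    {"delta_pos": [-8.6,0.2,7],"yaw": 0,"jaw": 100},
    {"delta_pos": [-8.6,0.2,7],"yaw": 0,"jaw": 100}
  ]
}}

```text
clock: 2.1
eef_pos: [551.3, 182.2, 163.1]
tcp_rot: [3.139, 0.001, 2.187]
contact_force: [-0.2, 0.6, -0.3]
opening: 1.0
grasp_force: 0.0
```

Run:
```python
from h import *
im,d=save('wrist','w1.png')
c=vision.calibration('wrist');K=np.array(c["mtx"]);T=np.array(c["extrinsics"])
print(T.round(3),r.sense()['eef_pos'])
v,u=np.mgrid[:480,:640]
P=np.stack([(u-K[0,2])/K[0,0]*d,(v-K[1,2])/K[1,1]*d,d],-1)@T[:3,:3].T+T[:3,3]
m=(d>0)&(P[...,2]>131)&(P[...,2]<139)&(np.hypot(P[...,0]-552,P[...,1]-180)<40);Q=P[m]
print(len(Q),cv2.minAreaRect(Q[:,:2].astype(np.float32)))
```

```text
[[ 8.16000e-01  5.50000e-01  1.79000e-01  5.05643e+02]
 [ 5.79000e-01 -7.77000e-01 -2.49000e-01  2.46441e+02]
 [ 2.00000e-03  3.07000e-01 -9.52000e-01  3.04588e+02]
 [ 0.00000e+00  0.00000e+00  0.00000e+00  1.00000e+00]] [551.15080174 182.12635213 162.86444643]
3078 ((554.2577514648438, 181.79698181152344), (25.855571746826172, 26.053447723388672), 35.332366943359375)
```

View pics/w1.png

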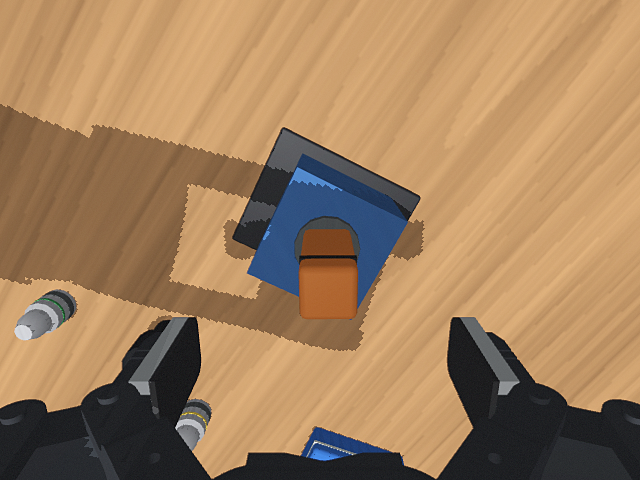

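>>> {"method": "play_rows", "body": {
  "steps": [
    {"delta_pos": [-0.2,0.1,4.0],"yaw": 0,"jaw": 100},
    {"delta_pos": [-0.2,0.1,7.7],"yaw": 0,"jaw": 100},
    {"delta_pos": [-0.2,0.1,7.7],"yaw": 0,"jaw": 60},
    {"delta_pos": [-0.2,0.1,7.7],"yaw": 0,"jaw": 20},
    {"delta_pos": [-0.2,0.1,7.7],"yaw": 0,"jaw": 0},
    {"delta_pos": [-0.2,0.1,7.7],"yaw": 0,"jaw": 0},
    {"delta_pos": [-0.2,0.1,7.7],"yaw": 0,"jaw": 0},
    {"delta_pos": [-0.2,0.1,7.7],"yaw": 0,"jaw": 0}
  ],
  "grip_force": 70
}}

```text
clock: 2.95
eef_pos: [553.7, 180.9, 86.4]
tcp_rot: [3.138, 0.001, 2.187]
contact_force: [-0.1, -0.0, 6.4]
opening: 0.298
grasp_force: 68.3
```

>>> {"method": "play_rows", "body": {
  "steps": [
    {"delta_pos": [0,0,0],"yaw": 0,"jaw": 0},
    {"delta_pos": [0,0,-3],"yaw": 0,"jaw": 0},
    {"delta_pos": [0,0,-6],"yaw": 0,"jaw": 0},
    {"delta_pos": [0,0,-9],"yaw": 0,"jaw": 0},
    {"delta_pos": [0,0,-12],"yaw": 0,"jaw": 0},
    {"delta_pos": [0,0,-15],"yaw": 0,"jaw": 0},
    {"delta_pos": [0,0,-15],"yaw": 0,"jaw": 0},
    {"delta_pos": [0,0,-15],"yaw": 0,"jaw": 0}
  ]
}}

```text
clock: 3.75
eef_pos: [552.6, 180.6, 235.3]
tcp_rot: [3.14, 0.001, 2.187]
contact_force: [-0.1, -0.1, -2.7]
opening: 0.298
grasp_force: 69.4
```

Run:
```python
from h import *
print(r.sense()['qpos'].round(3) if hasattr(r.sense()['qpos'],'round') else r.sense()['qpos'])
im,d=save('scene','s2.png',box=(320,0,560,240),s=2.5)
for n in ['driver_tip','driver_grip']:
    print(n,[(round(q['conf'],2),q['uv']) for q in vision.landmark_of('scene',n)[:1]])
```

```text
[ 0.313  0.281  1.726  0.     1.132 -0.303]
driver_tip [(0.73, [397.1, 141.4])]
driver_grip [(0.68, [399.0, 71.3])]
```

View pics/s2.png

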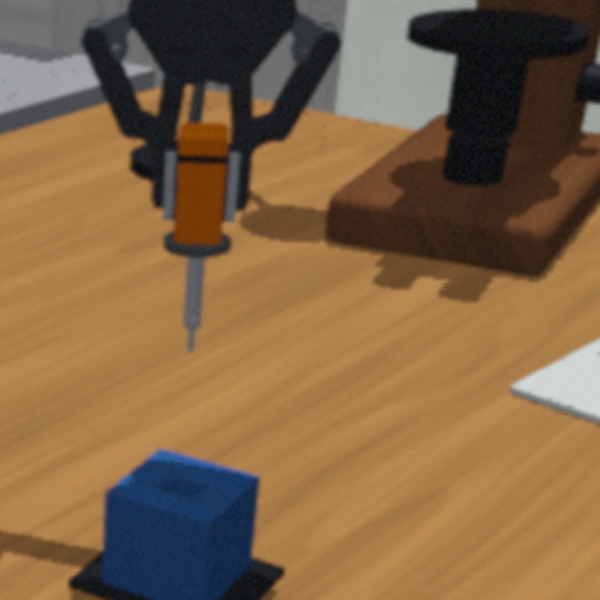

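>>> {"method": "play_rows", "body": {
  "steps": [
    {"delta_pos": [-2,4.3,-1],"yaw": 0,"jaw": 0},
    {"delta_pos": [-4,8.6,-2],"yaw": 0,"jaw": 0},
    {"delta_pos": [-6,12.8,-3],"yaw": 0,"jaw": 0},
    {"delta_pos": [-8,17,-4],"yaw": 0,"jaw": 0},
    {"delta_pos": [-10,21.2,-5],"yaw": 0,"jaw": 0},
    {"delta_pos": [-12,25.4,-6],"yaw": 0,"jaw": 0},
    {"delta_pos": [-14,29.6,-6],"yaw": 0,"jaw": 0},
    {"delta_pos": [-16,33.5,-6],"yaw": 0,"jaw": 0}
  ]
}}

```text
clock: 4.7
eef_pos: [917.1, 243.4, 292.5]
tcp_rot: [-3.14, -0.001, 2.187]
contact_force: [2.8, 1.2, -1.2]
opening: 0.297
grasp_force: 69.6
```

>>> {"method": "play_rows", "body": {
  "steps": [
    {"delta_pos": [-1.2,3,0],"yaw": 0,"jaw": 0},
    {"delta_pos": [-2.5,6,0],"yaw": 0,"jaw": 0},
    {"delta_pos": [-3.8,9,0],"yaw": 0,"jaw": 0},
    {"delta_pos": [-5,12,0],"yaw": 0,"jaw": 0},
    {"delta_pos": [-5,12,0],"yaw": 0,"jaw": 0},
    {"delta_pos": [-5,12,0],"yaw": 0,"jaw": 0},
    {"delta_pos": [-5,12,0],"yaw": 0,"jaw": 0},
    {"delta_pos": [-5,12,0],"yaw": 0,"jaw": 0}
  ]
}}

```text
clock: 5.5
eef_pos: [992.7, 258.8, 281.1]
tcp_rot: [3.097, 0.017, 2.187]
contact_force: [-0.3, -0.5, -1.2]
opening: 0.296
grasp_force: 70.9
```

Run:
```python
from h import *
s=r.sense();print({k:np.round(v,3).tolist() for k,v in s.items()})
```

```text
{'clock': 5.5, 'qpos': [0.254, 1.173, 0.058, 0.0, 1.862, -0.363], 'qvel': [-0.001, 0.007, 0.001, -0.002, 0.001, 0.0], 'joint_efforts': [-0.04, -110.194, -40.623, -0.002, -0.329, 0.0], 'eef_pos': [992.686, 258.799, 281.078], 'tcp_rot': [3.097, 0.017, 2.187], 'contact_force': [-0.318, -0.516, -1.193], 'wrist_torque': [-0.047, 0.024, 0.047], 'grasp_force': 70.865, 'opening': 0.296}
```

>>> {"method": "play_rows", "body": {
  "steps": [
    {"delta_pos": [1.2,-3,0],"yaw": 0,"jaw": 0},
    {"delta_pos": [2.5,-6,0],"yaw": 0,"jaw": 0},
    {"delta_pos": [3.8,-9,0],"yaw": 0,"jaw": 0},
    {"delta_pos": [5,-12,0],"yaw": 0,"jaw": 0},
    {"delta_pos": [5,-12,0],"yaw": 0,"jaw": 0},
    {"delta_pos": [5,-12,0],"yaw": 0,"jaw": 0},
    {"delta_pos": [5,-12,0],"yaw": 0,"jaw": 0},
    {"delta_pos": [5,-12,0],"yaw": 0,"jaw": 0}
  ]
}}

```text
clock: 6.3
eef_pos: [867.4, 230.5, 273.2]
tcp_rot: [3.097, 0.017, 2.186]
contact_force: [-0.5, -0.3, -2.3]
opening: 0.294
grasp_force: 71.0
```

Run:
```python
from h import *
s=r.sense();print({k:np.round(v,3).tolist() for k,v in s.items()})
```

```text
{'clock': 6.3, 'qpos': [0.258, 0.761, 0.874, -0.0, 1.46, -0.358], 'qvel': [-0.001, 0.018, 0.006, -0.0, 0.001, -0.001], 'joint_efforts': [0.054, -94.737, -40.175, 0.001, -0.271, -0.0], 'eef_pos': [867.426, 230.542, 273.177], 'tcp_rot': [3.097, 0.017, 2.186], 'contact_force': [-0.481, -0.278, -2.259], 'wrist_torque': [0.006, 0.04, -0.03], 'grasp_force': 71.01, 'opening': 0.294}
```

>>> {"method": "play_rows", "body": {
  "steps": [
    {"delta_pos": [-1.7,4.7,0],"yaw": 0,"jaw": 0},
    {"delta_pos": [-3.5,9.4,0],"yaw": 0,"jaw": 0},
    {"delta_pos": [-5.2,14.1,0],"yaw": 0,"jaw": 0},
    {"delta_pos": [-7.0,18.7,0],"yaw": 0,"jaw": 0},
    {"delta_pos": [-8.7,23.4,0],"yaw": 0,"jaw": 0},
    {"delta_pos": [-10.4,28,0],"yaw": 0,"jaw": 0},
    {"delta_pos": [-10.4,28,0],"yaw": 0,"jaw": 0},
    {"delta_pos": [-10.4,28,0],"yaw": 0,"jaw": 0}
  ]
}}

```text
clock: 7.1
eef_pos: [1014.9, 269.9, 251.1]
tcp_rot: [3.056, 0.032, 2.185]
contact_force: [0.8, -0.7, -1.5]
opening: 0.299
grasp_force: 70.9
```

Run:
```python
from h import *
from scipy.spatial.transform import Rotation as R
s=r.sense();print({k:np.round(v,3).tolist() for k,v in s.items() if k in('qpos','eef_pos','tcp_rot')});z=R.from_euler('xyz',s['tcp_rot']).as_matrix()[:,2];print(np.arccos(-z[2]),np.arctan2(z[1],z[0]))
```

```text
{'qpos': [0.258, 1.204, 0.058, -0.0, 1.789, -0.358], 'eef_pos': [1014.875, 269.861, 251.055], 'tcp_rot': [3.056, 0.032, 2.185]}
0.09108518185274336 0.25749036263347425
```

>>> {"method": "play_rows", "body": {
  "steps": [
    {"delta_pos": [-1.7,4.7,-1],"yaw": 0,"jaw": 0},
    {"delta_pos": [-3.5,9.4,-2],"yaw": 0,"jaw": 0},
    {"delta_pos": [-3.5,9.4,-3],"yaw": 0,"jaw": 0},
    {"delta_pos": [-3.5,9.4,-3],"yaw": 0,"jaw": 0},
    {"delta_pos": [-3.5,9.4,-3],"yaw": 0,"jaw": 0},
    {"delta_pos": [-3.5,9.4,-3],"yaw": 0,"jaw": 0},
    {"delta_pos": [-3.5,9.4,-3],"yaw": 0,"jaw": 0},
    {"delta_pos": [-3.5,9.4,-3],"yaw": 0,"jaw": 0}
  ]
}}

```text
clock: 7.9
eef_pos: [1026.3, 272.9, 262.3]
tcp_rot: [3.016, 0.047, 2.184]
contact_force: [-0.7, -1.1, -1.5]
opening: 0.293
grasp_force: 70.9
```

>>> {"method": "play_rows", "body": {
  "steps": [
    {"delta_pos": [-1.7,4.7,-1],"yaw": 0,"jaw": 0},
    {"delta_pos": [-3.5,9.4,-2],"yaw": 0,"jaw": 0},
    {"delta_pos": [-3.5,9.4,-3],"yaw": 0,"jaw": 0},
    {"delta_pos": [-3.5,9.4,-3],"yaw": 0,"jaw": 0},
    {"delta_pos": [-3.5,9.4,-3],"yaw": 0,"jaw": 0},
    {"delta_pos": [-3.5,9.4,-3],"yaw": 0,"jaw": 0},
    {"delta_pos": [-3.5,9.4,-3],"yaw": 0,"jaw": 0},
    {"delta_pos": [-3.5,9.4,-3],"yaw": 0,"jaw": 0}
  ]
}}

```text
clock: 8.7
eef_pos: [1036.8, 275.7, 277.9]
tcp_rot: [2.974, 0.062, 2.182]
contact_force: [-0.4, -0.0, -2.0]
opening: 0.297
grasp_force: 70.9
```

```bash
cat > st.py <<'E'
from h import *
from scipy.spatial.transform import Rotation as R
s=r.sense();print({k:np.round(v,3).tolist() for k,v in s.items() if k in('clock','qpos','eef_pos','tcp_rot')});M=R.from_euler('xyz',s['tcp_rot']).as_matrix();z=M[:,2];print(np.arccos(-z[2]),np.arctan2(z[1],z[0]),np.arctan2(M[1,1],M[0,1]))
E
python3 st.py
```

```text
{'clock': 8.7, 'qpos': [0.258, 1.181, 0.059, 0.0, 1.723, -0.358], 'eef_pos': [1036.847, 275.666, 277.897], 'tcp_rot': [2.974, 0.062, 2.182]}
0.17869631646950354 0.2587379052554414 0.621319002859474
```

>>> {"method": "play_rows", "body": {
  "steps": [
    {"delta_pos": [-1.7,4.7,-1],"yaw": 0,"jaw": 0},
    {"delta_pos": [-3.5,9.4,-2],"yaw": 0,"jaw": 0},
    {"delta_pos": [-3.5,9.4,-3],"yaw": 0,"jaw": 0},
    {"delta_pos": [-3.5,9.4,-3],"yaw": 0,"jaw": 0},
    {"delta_pos": [-3.5,9.4,-3],"yaw": 0,"jaw": 0},
    {"delta_pos": [-3.5,9.4,-3],"yaw": 0,"jaw": 0},
    {"delta_pos": [-3.5,9.4,-3],"yaw": 0,"jaw": 0},
    {"delta_pos": [-3.5,9.4,-3],"yaw": 0,"jaw": 0}
  ]
}}

```text
clock: 9.5
eef_pos: [1046.5, 278.2, 297.0]
tcp_rot: [2.931, 0.078, 2.179]
contact_force: [-0.4, 0.6, -1.6]
opening: 0.293
grasp_force: 70.9
```

>>> {"method": "play_rows", "body": {
  "steps": [
    {"delta_pos": [-1.7,4.5,-1],"yaw": 0,"jaw": 0},
    {"delta_pos": [-1.7,4.5,-1],"yaw": 0,"jaw": 0},
    {"delta_pos": [-1.7,4.5,-1],"yaw": 0,"jaw": 0},
    {"delta_pos": [-1.7,4.5,-1],"yaw": 0,"jaw": 0},
    {"delta_pos": [-1.7,4.5,-1],"yaw": 0,"jaw": 0},
    {"delta_pos": [-1.7,4.5,-1],"yaw": 0,"jaw": 0},
    {"delta_pos": [-1.7,4.5,-1],"yaw": 0,"jaw": 0},
    {"delta_pos": [-1.7,4.5,-1],"yaw": 0,"jaw": 0}
  ]
}}

```text
clock: 10.3
eef_pos: [1055.8, 280.4, 305.7]
tcp_rot: [2.899, 0.089, 2.176]
contact_force: [1.7, -0.5, -2.1]
opening: 0.296
grasp_force: 70.9
```

```bash
python3 st.py
python3 - <<'E'
from h import *
T=np.array(vision.calibration('wrist')['extrinsics']);print(T.round(3))
E
```

```text
{'clock': 10.3, 'qpos': [0.258, 1.159, 0.059, 0.0, 1.665, -0.358], 'eef_pos': [1055.791, 280.444, 305.694], 'tcp_rot': [2.899, 0.089, 2.176]}
0.2586001222505052 0.25900694493478627 0.6272666576150422
[[ 7.86000e-01  4.64000e-01  4.09000e-01  9.76287e+02]
 [ 5.70000e-01 -8.00000e-01 -1.89000e-01  3.35769e+02]
 [ 2.39000e-01  3.81000e-01 -8.93000e-01  4.35698e+02]
 [ 0.00000e+00  0.00000e+00  0.00000e+00  1.00000e+00]]
```

```bash
cat > tgt.py <<'E'
from h import *
from scipy.spatial.transform import Rotation as R
import sys
O=np.array([503.,-181,69]);yb=.2605
B=R.from_euler('xyz',[0,-np.radians(15),yb]).as_matrix()  # turret axes in world: z leans to -x
L=76.4
def st():
    s=r.sense();M=R.from_euler('xyz',s['tcp_rot']).as_matrix();p=np.array(s['eef_pos']);return p,M,s
def report():
    p,M,s=st();tip=p+M[:,2]*L
    F=B.T@M; print('t',round(s['clock'],2),'tip in turret',(B.T@(tip-O)).round(2),'sq',round(np.arccos(min(1,-F[2,2])),4),'tooly ang in turret',round(np.arctan2(F[1,1],F[0,1]),4),'F(turret)',(B.T@s['contact_force']).round(2),'q',np.round(s['qpos'],2))
def delta(tt): # tip target in turret frame mm -> tool delta cm
    p,M,s=st();tip=p+M[:,2]*L
    return (M.T@(O+B@np.array(tt)-tip)/10).round(3)
E
python3 - <<'E'
from tgt import *
print(B[:,2]);report();print(delta([0,0,60]))
E
```

```text
[-0.25008683 -0.06666239  0.96592583]
t 10.3 tip in turret [691.76 303.47 -16.78] sq 0.0032 tooly ang in turret 0.3556 F(turret) [ 0.88 -0.96 -2.36] q [ 0.26  1.16  0.06  0.    1.66 -0.36]
[ -4.359 -75.437  -7.445]
```

>>> {"method": "play_rows", "body": {
  "steps": [
    {"delta_pos": [-0.3,-4.8,-0.5],"yaw": 0.045,"jaw": 0},
    {"delta_pos": [-0.6,-9.5,-0.9],"yaw": 0.09,"jaw": 0},
    {"delta_pos": [-0.8,-14.3,-1.4],"yaw": 0.135,"jaw": 0},
    {"delta_pos": [-1.1,-19.1,-1.9],"yaw": 0.18,"jaw": 0},
    {"delta_pos": [-1.4,-23.8,-2.3],"yaw": 0.225,"jaw": 0},
    {"delta_pos": [-1.7,-28.6,-2.8],"yaw": 0.27,"jaw": 0},
    {"delta_pos": [-1.9,-33.4,-3.3],"yaw": 0.315,"jaw": 0},
    {"delta_pos": [-2.2,-38.1,-3.7],"yaw": 0.36,"jaw": 0}
  ]
}}

```text
clock: 11.1
eef_pos: [798.7, 74.4, 260.3]
tcp_rot: [2.882, -0.001, 1.825]
contact_force: [1.0, -0.3, -1.6]
opening: 0.298
grasp_force: 70.9
```

>>> {"method": "play_rows", "body": {
  "steps": [
    {"delta_pos": [-1.9,-4.3,-0.5],"yaw": 0,"jaw": 0},
    {"delta_pos": [-3.8,-8.6,-1],"yaw": 0,"jaw": 0},
    {"delta_pos": [-5.6,-12.8,-1.4],"yaw": 0,"jaw": 0},
    {"delta_pos": [-7.5,-17,-1.9],"yaw": 0,"jaw": 0},
    {"delta_pos": [-9.4,-21.3,-2.3],"yaw": 0,"jaw": 0},
    {"delta_pos": [-11.3,-25.5,-2.8],"yaw": 0,"jaw": 0},
    {"delta_pos": [-13.1,-29.7,-3.2],"yaw": 0,"jaw": 0},
    {"delta_pos": [-15.0,-34,-3.7],"yaw": 0,"jaw": 0}
  ]
}}

```text
clock: 11.9
eef_pos: [510.2, -156.1, 209.0]
tcp_rot: [2.882, 0.001, 1.827]
contact_force: [0.4, -1.1, -2.2]
opening: 0.296
grasp_force: 70.9
```

Run:
```python
from tgt import *
report();print(delta([0,0,60]))
```

```text
t 11.9 tip in turret [49.   22.11 55.34] sq 0.0023 tooly ang in turret -0.0036 F(turret) [-0.47 -1.19 -2.2 ] q [-0.4   0.14  2.01  0.22  0.8  -0.79]
[-2.229 -4.892 -0.455]
```

Run:
```python
from tgt import *
im,d=save('wrist','w2.png');np.save('w2d.npy',d);np.save('w2T.npy',np.array(vision.calibration('wrist')['extrinsics']))
for n in ['slot_start','bore','turret','driver_tip','lock_screw']:
    for q in vision.landmark_of('wrist',n)[:1]:
        z=dict(driver_tip=120).get(n,70); p=w('wrist',*q['uv'],z=z); print(n,round(q['conf'],2),np.round(q['uv'],1),(B.T@(p-O)).round(1))
```

```text
slot_start 0.82 [258.7 249.3] [1.  4.7 0.8]
bore 0.71 [264.7 245.1] [ 7.9  6.8 -1.1]
turret 0.61 [258.  220.3] [ 6.4 24.4 -0.7]
driver_tip 0.6 [322.4 252.6] [50.2 16.3 39.3]Traceback (most recent call last):
  File "<stdin>", line 4, in <module>
ValueError: it knows: block, bore, driver_grip, driver_tip, eyepiece, objective, slide_box, slot_start, stand, turret
```

View pics/w2.png

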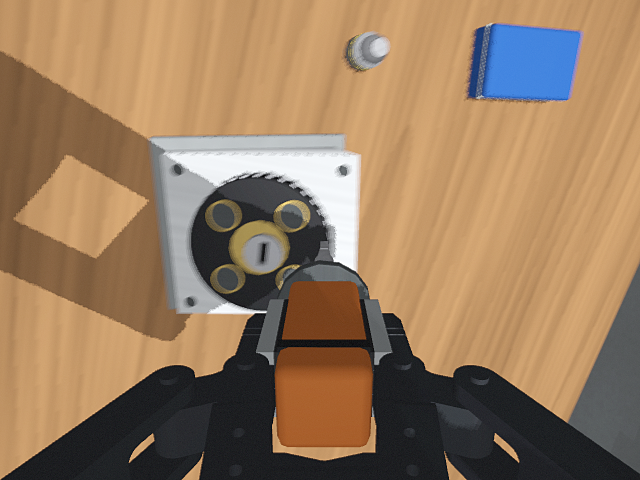

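Run:
```python
from tgt import *
im=cv2.imread('pics/w2.png');d=np.load('w2d.npy');T=np.load('w2T.npy');K=np.array(vision.calibration('wrist')['mtx'])
def proj(p):
    c=T[:3,:3].T@(p-T[:3,3]);c=K@c;return c[:2]/c[2]
v,u=np.mgrid[:480,:640]
P=np.stack([(u-K[0,2])/K[0,0]*d,(v-K[1,2])/K[1,1]*d,d],-1)@T[:3,:3].T+T[:3,3]
Q=(P-O)@B  # turret coords
m=(abs(u-258)<75)&(abs(v-245)<75)&(abs(Q[...,2])<3)&(u<300)
A=np.c_[Q[m][:,:2],np.ones(m.sum())];k=np.linalg.lstsq(A,Q[m][:,2],rcond=None)[0];print('plane resid',k,m.sum())
def onplane(uv,zt):
    ray=T[:3,:3]@np.linalg.inv(K)@np.array([uv[0],uv[1],1.]);n=B[:,2];t=(n@(O+B[:,2]*zt-T[:3,3]))/(n@ray);return B.T@(T[:3,3]+t*ray-O)
g=cv2.cvtColor(im,cv2.COLOR_BGR2GRAY)
hd=cv2.cvtColor(im,cv2.COLOR_BGR2HSV)
# slot: dark pixels near (263,252)
sl=((g<70)&(abs(u-263)<12)&(abs(v-252)<18)).astype(np.uint8)
n_,lab,stt,cen=cv2.connectedComponentsWithStats(sl)
i=1+np.argmax(stt[1:,4]);print('slot',stt[i],cen[i])
ys,xs=np.where(lab==i);pts=np.array([onplane((x,y),4)[:2] for x,y in zip(xs,ys)],np.float32);print('slot turret',cv2.minAreaRect(pts),pts.mean(0))
# turret centre: top half disc from height mask + darkness: use brass ports
br=((hd[...,0]>15)&(hd[...,0]<35)&(hd[...,1]>90)&(hd[...,2]>60)&(abs(u-255)<60)&(abs(v-245)<60)).astype(np.uint8)
n_,lab,stt,cen=cv2.connectedComponentsWithStats(br)
for i in range(1,n_):
    if stt[i,4]>40: print('brass',stt[i],cen[i].round(1),onplane(cen[i],0).round(1))
p,M,s=st();print('tip px',proj(p+M[:,2]*L),'edges',proj(p+M[:,2]*L+M[:,0]*6.4),proj(p+M[:,2]*L-M[:,0]*6.4))
c=im[170:310,190:350];cv2.imwrite('pics/w2c.png',cv2.resize(c,None,fx=5,fy=4.2,interpolation=cv2.INTER_CUBIC))
```

```text
plane resid [ 0.00903903 -0.0055475  -1.53541641] 9770
slot [261 244   5  18  60] [262.63333333 252.28333333]
slot turret ((1.0788676738739014, 3.1294708251953125), (12.358379364013672, 2.283221483230591), 82.50227355957031) [1.1118381 3.273422 ]
brass [205 199  37  33 405] [223.5 214.9] [-24.1  28.   -0. ]
brass [ 210  200  100   94 1981] [256.5 243. ] [-3.4  8.5 -0. ]
brass [275 264  25  26 146] [283.7 273.4] [ 14.2 -13.6  -0. ]
tip px [339.8128333 251.889586 ] edges [339.97209759 240.59972527] [339.65623799 262.99024902]
```

View pics/w2c.png

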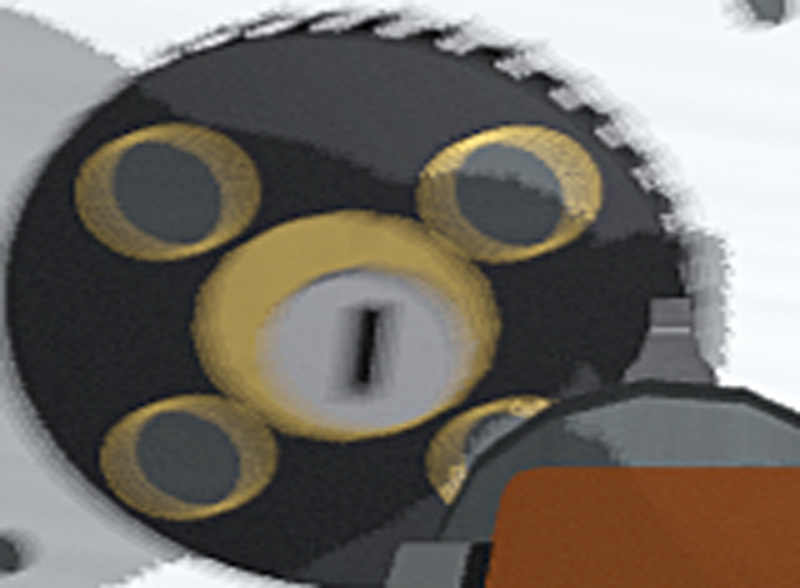

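Run:
```python
from tgt import *
report();print(delta([24,3,25]))
```

```text
t 12.15 tip in turret [50.93 21.97 55.24] sq 0.0022 tooly ang in turret -0.0053 F(turret) [-0.08  0.69 -1.66] q [-0.4   0.14  2.    0.22  0.8  -0.79]
[-1.905 -2.679  3.031]
```

>>> {"method": "play_rows", "body": {
  "steps": [
    {"delta_pos": [-0.6,-0.9,1],"yaw": 0,"jaw": 0},
    {"delta_pos": [-1.3,-1.8,2],"yaw": 0,"jaw": 0},
    {"delta_pos": [-1.9,-2.7,3],"yaw": 0,"jaw": 0},
    {"delta_pos": [-1.9,-2.7,3],"yaw": 0,"jaw": 0},
    {"delta_pos": [-1.9,-2.7,3],"yaw": 0,"jaw": 0},
    {"delta_pos": [-1.9,-2.7,3],"yaw": 0,"jaw": 0},
    {"delta_pos": [-1.9,-2.7,3],"yaw": 0,"jaw": 0},
    {"delta_pos": [-1.9,-2.7,3],"yaw": 0,"jaw": 0}
  ]
}}

```text
clock: 12.95
eef_pos: [498.8, -178.1, 173.0]
tcp_rot: [2.882, -0.0, 1.827]
contact_force: [-0.2, 0.1, -3.2]
opening: 0.298
grasp_force: 71.0
```

```bash
cat > look.py <<'E'
from tgt import *
import sys
name=sys.argv[1];x0,y0,x1,y1=map(int,sys.argv[2:6])
T=np.array(vision.calibration('wrist')['extrinsics']);K=np.array(vision.calibration('wrist')['mtx'])
p,M,s=st();im,d=vision.grab_frame('wrist');im=im[:,:,::-1].copy()
np.savez(name+'.npz',im=im,d=d,T=T,K=K,p=p,M=M)
def proj(p):
    c=K@(T[:3,:3].T@(p-T[:3,3]));return (c[:2]/c[2]).round(1)
tip=p+M[:,2]*L
report();print('K',K[0],'cam in tool',(M.T@(T[:3,3]-p)).round(1),'camx in tool',(M.T@T[:3,0]).round(3))
print('tip',proj(tip),'edges',proj(tip+M[:,0]*6.4),proj(tip-M[:,0]*6.4),'shank mid',proj(tip-M[:,2]*35))
f=min(800/(x1-x0),600/(y1-y0))
cv2.imwrite('pics/'+name+'.png',cv2.resize(im[y0:y1,x0:x1],None,fx=f,fy=f,interpolation=cv2.INTER_CUBIC));print('f',f)
E
python3 look.py w3 200 150 400 300
```

```text
t 13.0 tip in turret [23.41  3.83 24.91] sq 0.0026 tooly ang in turret -0.0039 F(turret) [-0.38 -0.01 -1.08] q [-0.45  0.18  2.04  0.25  0.73 -0.88]
K [429.46659698   0.         323.63023801] cam in tool [ 7.880e+01  1.000e-01 -1.417e+02] camx in tool [0. 1. 0.]
tip [323.6 252.7] edges [323.6 241.4] [323.6 263.7] shank mid [323.5 278.4]
f 4.0
```

View pics/w3.png

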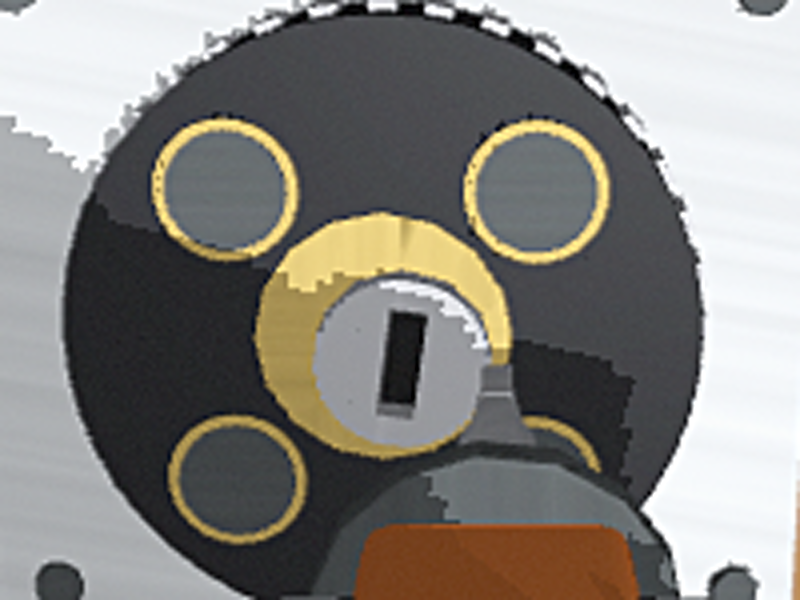

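Run:
```python
from tgt import *
a=np.load('w3.npz');T,K=a['T'],a['K']
def onp(c,zt,f=4.0,o=(200,150)):
    ray=T[:3,:3]@np.linalg.inv(K)@np.array([o[0]+c[0]/f,o[1]+c[1]/f,1.]);n=B[:,2];t=(n@(O+n*zt-T[:3,3]))/(n@ray);return (B.T@(T[:3,3]+t*ray-O)).round(2)
for n,c in dict(TL=(225,190),TR=(537,191),BL=(237,480)).items(): print(n,onp(c,0))
cs=[onp(c,4) for c in [(391,311),(428,316),(412,418),(376,414)]];print(cs,'ctr',np.mean(cs,0))
t=(cs[0]+cs[1])/2-(cs[2]+cs[3])/2;print('len',np.linalg.norm(t),'q',np.arctan2(t[0],t[1]))
d=a['d'];im=a['im']
v,u=np.mgrid[:480,:640];P=(np.stack([(u-K[0,2])/K[0,0]*d,(v-K[1,2])/K[1,1]*d,d],-1)@T[:3,:3].T+T[:3,3]-O)@B
for (x,y) in [(340,365),(440,385),(225,190),(130,320),(620,300),(285,370)]:
    q=P[150+y//4-1:150+y//4+2,200+x//4-1:200+x//4+2].reshape(-1,3);print((x,y),np.median(q,0).round(1))
m=(abs(P[...,2])<3)&(np.hypot(P[...,0],P[...,1])<46)&(np.hypot(P[...,0],P[...,1])>22)
A=np.c_[P[m][:,:2],np.ones(m.sum())];print('plane',np.linalg.lstsq(A,P[m][:,2],rcond=None)[0])
```

```text
TL [-15.32  28.77   0.  ]
TR [29.71 28.5   0.  ]
BL [-15.82 -16.32  -0.  ]
[array([ 8.51, 11.68,  4.  ]), array([13.87, 10.91,  4.  ]), array([11.26, -4.86,  4.  ]), array([ 5.94, -4.21,  4.  ])] ctr [9.895 3.38  4.   ]
len 16.04048004269199 q 0.16217646109773215
(340, 365) [0.6 2.6 1.5]
(440, 385) [15.4 -0.3  1.5]
(225, 190) [-15.7  28.7  -1.3]
(130, 320) [-31.1   8.5  -2.2]
(620, 300) [42.2 11.3 -2.5]
(285, 370) [-8.2  1.  -2.5]
plane [ 4.25433715e-04 -1.03065641e-04 -1.92145764e+00]
```

>>> {"method": "play_rows", "body": {
  "steps": [
    {"delta_pos": [-0.05,-0.7,0.4],"yaw": 0.08,"jaw": 0},
    {"delta_pos": [-0.11,-1.39,1.0],"yaw": 0.16,"jaw": 0},
    {"delta_pos": [-0.11,-1.39,1.5],"yaw": 0.16,"jaw": 0},
    {"delta_pos": [-0.11,-1.39,1.9],"yaw": 0.16,"jaw": 0},
    {"delta_pos": [-0.11,-1.39,1.9],"yaw": 0.16,"jaw": 0},
    {"delta_pos": [-0.11,-1.39,1.9],"yaw": 0.16,"jaw": 0},
    {"delta_pos": [-0.11,-1.39,1.9],"yaw": 0.16,"jaw": 0},
    {"delta_pos": [-0.11,-1.39,1.9],"yaw": 0.16,"jaw": 0}
  ],
  "grip_force": 25
}}

```text
clock: 13.8
eef_pos: [490.5, -181.5, 150.8]
tcp_rot: [2.886, -0.041, 1.673]
contact_force: [-0.1, -0.4, -1.7]
opening: 0.297
grasp_force: 70.9
```

```bash
python3 look.py w4 260 190 380 280; python3 -c "
from tgt import *
print(delta([9.5,2.7,1.2]))"
```

```text
t 13.85 tip in turret [9.17 2.69 5.8 ] sq 0.0029 tooly ang in turret -0.164 F(turret) [ 0.44 -0.8  -1.06] q [-0.47  0.21  2.07  0.27  0.68 -0.76]
K [429.46659698   0.         323.63023801] cam in tool [ 7.880e+01  1.000e-01 -1.417e+02] camx in tool [0. 1. 0.]
tip [323.6 252.6] edges [323.6 241.4] [323.6 263.7] shank mid [323.6 278.4]
f 6.666666666666667
[0.007 0.034 0.46 ]
```

View pics/w4.png

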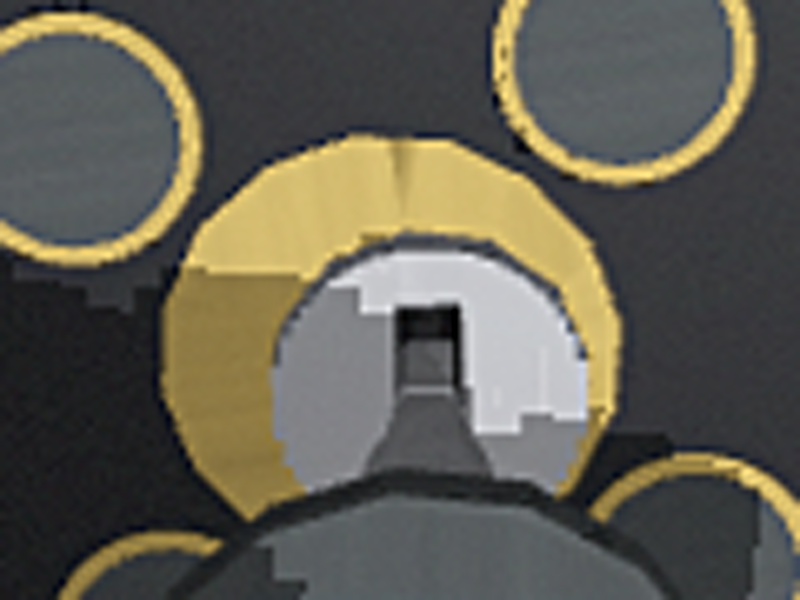

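>>> {"method": "play_rows", "body": {
  "steps": [
    {"delta_pos": [-0.03,0.03,0.2],"yaw": 0,"jaw": 0},
    {"delta_pos": [-0.03,0.03,0.3],"yaw": 0,"jaw": 0},
    {"delta_pos": [-0.03,0.03,0.35],"yaw": 0,"jaw": 0},
    {"delta_pos": [-0.03,0.03,0.38],"yaw": 0,"jaw": 0},
    {"delta_pos": [-0.03,0.03,0.4],"yaw": 0,"jaw": 0},
    {"delta_pos": [-0.03,0.03,0.42],"yaw": 0,"jaw": 0},
    {"delta_pos": [-0.03,0.03,0.44],"yaw": 0,"jaw": 0},
    {"delta_pos": [-0.03,0.03,0.46],"yaw": 0,"jaw": 0}
  ],
  "grip_force": 25
}}

```text
clock: 14.65
eef_pos: [491.8, -181.4, 146.3]
tcp_rot: [2.886, -0.042, 1.672]
contact_force: [-0.9, 0.6, -2.3]
opening: 0.29
grasp_force: 70.9
```

```bash
python3 -c "
from tgt import *
report();print(st()[2]['grasp_force'],st()[2]['wrist_torque'])"
```

```text
t 14.65 tip in turret [9.21 2.42 1.05] sq 0.003 tooly ang in turret -0.1645 F(turret) [-1.24  0.83 -2.05] q [-0.47  0.22  2.08  0.28  0.67 -0.77]
70.94730377197266 [-0.04791752  0.22741955  0.02272385]
```

>>> {"method": "play_rows", "body": {
  "steps": [
    {"delta_pos": [0,0.02,0.03],"yaw": 0,"jaw": 0},
    {"delta_pos": [0,0.02,0.06],"yaw": 0,"jaw": 0},
    {"delta_pos": [0,0.02,0.09],"yaw": 0,"jaw": 0},
    {"delta_pos": [0,0.02,0.12],"yaw": 0,"jaw": 0},
    {"delta_pos": [0,0.02,0.15],"yaw": 0,"jaw": 0},
    {"delta_pos": [0,0.02,0.18],"yaw": 0,"jaw": 0},
    {"delta_pos": [0,0.02,0.21],"yaw": 0,"jaw": 0},
    {"delta_pos": [0,0.02,0.24],"yaw": 0,"jaw": 0}
  ],
  "grip_force": 25
}}

```text
clock: 15.45
eef_pos: [492.6, -181.3, 143.9]
tcp_rot: [2.886, -0.042, 1.672]
contact_force: [-0.4, -0.2, -2.2]
opening: 0.3
grasp_force: 70.9
```

```bash
python3 -c "
from tgt import *
report();print(st()[2]['grasp_force'],st()[2]['wrist_torque'])"
```

```text
t 15.45 tip in turret [ 9.36  2.41 -1.39] sq 0.0031 tooly ang in turret -0.1645 F(turret) [-1.02 -0.04 -2.01] q [-0.47  0.22  2.08  0.28  0.67 -0.77]
70.94765782356262 [-0.07227259  0.17766966  0.02978791]
```

>>> {"method": "play_rows", "body": {
  "steps": [
    {"delta_pos": [0,0,0.03],"yaw": 0,"jaw": 0},
    {"delta_pos": [0,0,0.06],"yaw": 0,"jaw": 0},
    {"delta_pos": [0,0,0.08],"yaw": 0,"jaw": 0},
    {"delta_pos": [0,0,0.1],"yaw": 0,"jaw": 0},
    {"delta_pos": [0,0,0.12],"yaw": 0,"jaw": 0},
    {"delta_pos": [0,0,0.14],"yaw": 0,"jaw": 0},
    {"delta_pos": [0,0,0.16],"yaw": 0,"jaw": 0},
    {"delta_pos": [0,0,0.18],"yaw": 0,"jaw": 0}
  ],
  "grip_force": 25
}}

```text
clock: 16.25
eef_pos: [493.0, -181.1, 142.2]
tcp_rot: [2.886, -0.042, 1.672]
contact_force: [0.0, 0.0, -2.2]
opening: 0.295
grasp_force: 70.9
```

```bash
python3 -c "
from tgt import *
report();print(st()[2]['grasp_force'],st()[2]['wrist_torque'])"
```

```text
t 16.25 tip in turret [ 9.38  2.42 -3.17] sq 0.0031 tooly ang in turret -0.1644 F(turret) [-0.55  0.02 -2.17] q [-0.47  0.23  2.08  0.28  0.66 -0.77]
70.94851613044739 [-0.00711539  0.18511591  0.01356072]
```

>>> {"method": "play_rows", "body": {
  "steps": [
    {"delta_pos": [0,0,0.01],"yaw": 0,"jaw": 0},
    {"delta_pos": [0,0,0.02],"yaw": 0,"jaw": 0},
    {"delta_pos": [0,0,0.03],"yaw": 0,"jaw": 0},
    {"delta_pos": [0,0,0.035],"yaw": 0,"jaw": 0},
    {"delta_pos": [0,0,0.04],"yaw": 0,"jaw": 0},
    {"delta_pos": [0,0,0.045],"yaw": 0,"jaw": 0},
    {"delta_pos": [0,0,0.05],"yaw": 0,"jaw": 0},
    {"delta_pos": [0,0,0.055],"yaw": 0,"jaw": 0}
  ]
}}

```text
clock: 17.05
eef_pos: [493.2, -181.1, 141.8]
tcp_rot: [2.886, -0.041, 1.672]
contact_force: [-0.4, 0.2, -0.6]
opening: 0.294
grasp_force: 71.0
```

```bash
python3 -c "
from tgt import *
report();print(st()[2]['grasp_force'],st()[2]['wrist_torque'])"
```

```text
t 17.05 tip in turret [ 9.4   2.37 -3.65] sq 0.003 tooly ang in turret -0.1644 F(turret) [-0.44  0.27 -0.5 ] q [-0.47  0.23  2.08  0.28  0.66 -0.77]
70.99160313606262 [ 0.00266253  0.28887883 -0.03155886]
```

>>> {"method": "play_rows", "body": {
  "steps": [
    {"delta_pos": [0,0,0.005],"yaw": 0,"jaw": 0},
    {"delta_pos": [0,0,0.01],"yaw": 0,"jaw": 0},
    {"delta_pos": [0,0,0.01],"yaw": 0,"jaw": 0},
    {"delta_pos": [0,0,0.015],"yaw": 0,"jaw": 0},
    {"delta_pos": [0,0,0.015],"yaw": 0,"jaw": 0},
    {"delta_pos": [0,0,0.02],"yaw": 0,"jaw": 0},
    {"delta_pos": [0,0,0.02],"yaw": 0,"jaw": 0},
    {"delta_pos": [0,0,0.02],"yaw": 0,"jaw": 0}
  ]
}}

```text
clock: 17.85
eef_pos: [493.2, -181.1, 141.6]
tcp_rot: [2.886, -0.041, 1.672]
contact_force: [-2.0, 0.0, 2.9]
opening: 0.295
grasp_force: 71.5
```

```bash
python3 -c "
from tgt import *
report();print(st()[2]['grasp_force'],st()[2]['wrist_torque'])"
```

```text
t 17.85 tip in turret [ 9.44  2.37 -3.83] sq 0.003 tooly ang in turret -0.1644 F(turret) [-1.1   0.55  3.32] q [-0.47  0.23  2.08  0.28  0.66 -0.77]
71.52616381645203 [-0.00672493  0.38965786  0.0105684 ]
```

>>> {"method": "play_rows", "body": {
  "steps": [
    {"delta_pos": [0,0,0],"yaw": 0.05,"jaw": 0},
    {"delta_pos": [0,0,0],"yaw": 0.1,"jaw": 0},
    {"delta_pos": [0,0,0],"yaw": 0.15,"jaw": 0},
    {"delta_pos": [0,0,0.005],"yaw": 0.2,"jaw": 0},
    {"delta_pos": [0,0,0.01],"yaw": 0.25,"jaw": 0},
    {"delta_pos": [0,0,0.015],"yaw": 0.3,"jaw": 0},
    {"delta_pos": [0,0,0.02],"yaw": 0.35,"jaw": 0},
    {"delta_pos": [0,0,0.025],"yaw": 0.4,"jaw": 0}
  ]
}}

```text
clock: 18.65
eef_pos: [493.3, -181.1, 141.3]
tcp_rot: [2.922, -0.137, 1.28]
contact_force: [-2.5, -0.5, 3.3]
opening: 0.294
grasp_force: 71.6
```

```bash
cat > f.py <<'E'
from tgt import *
report();p,M,s=st();print('tool F',(M.T@s['contact_force']).round(2),'tool T',(M.T@s['wrist_torque']).round(3),s['grasp_force'])
E
python3 f.py
```

```text
t 18.65 tip in turret [ 9.42  2.39 -4.1 ] sq 0.003 tooly ang in turret -0.5663 F(turret) [-1.56  0.19  3.86] q [-0.47  0.23  2.08  0.28  0.66 -0.37]
tool F [-0.69 -1.43 -3.85] tool T [ 0.385 -0.058 -0.032] 71.58944964408875
```

>>> {"method": "play_rows", "body": {
  "steps": [
    {"delta_pos": [0,0,0.005],"yaw": 0.05,"jaw": 0},
    {"delta_pos": [0,0,0.01],"yaw": 0.1,"jaw": 0},
    {"delta_pos": [0,0,0.015],"yaw": 0.15,"jaw": 0},
    {"delta_pos": [0,0,0.02],"yaw": 0.2,"jaw": 0},
    {"delta_pos": [0,0,0.025],"yaw": 0.25,"jaw": 0},
    {"delta_pos": [0,0,0.03],"yaw": 0.3,"jaw": 0},
    {"delta_pos": [0,0,0.035],"yaw": 0.35,"jaw": 0},
    {"delta_pos": [0,0,0.04],"yaw": 0.4,"jaw": 0}
  ]
}}

```text
clock: 19.45
eef_pos: [493.4, -181.0, 140.9]
tcp_rot: [2.992, -0.212, 0.881]
contact_force: [-1.9, 0.6, 2.4]
opening: 0.295
grasp_force: 71.6
```

```bash
python3 f.py
```

```text
t 19.45 tip in turret [ 9.4   2.47 -4.5 ] sq 0.0031 tooly ang in turret -0.9664 F(turret) [-1.06  1.03  2.79] q [-0.47  0.23  2.08  0.28  0.66  0.03]
tool F [-0.29 -1.46 -2.79] tool T [ 0.384 -0.221 -0.059] 71.60638332366943
```

>>> {"method": "play_rows", "body": {
  "steps": [
    {"delta_pos": [0,0,0.005],"yaw": 0.04,"jaw": 0},
    {"delta_pos": [0,0,0.01],"yaw": 0.08,"jaw": 0},
    {"delta_pos": [0,0,0.015],"yaw": 0.12,"jaw": 0},
    {"delta_pos": [0,0,0.02],"yaw": 0.15,"jaw": 0},
    {"delta_pos": [0,0,0.025],"yaw": 0.18,"jaw": 0},
    {"delta_pos": [0,0,0.025],"yaw": 0.21,"jaw": 0},
    {"delta_pos": [0,0,0.03],"yaw": 0.23,"jaw": 0},
    {"delta_pos": [0,0,0.03],"yaw": 0.25,"jaw": 0}
  ]
}}

```text
clock: 20.25
eef_pos: [493.4, -181.0, 140.6]
tcp_rot: [3.05, -0.242, 0.627]
contact_force: [-2.9, 0.7, 4.8]
opening: 0.296
grasp_force: 71.8
```

```bash
python3 f.py
```

```text
t 20.25 tip in turret [ 9.37  2.48 -4.83] sq 0.0031 tooly ang in turret -1.2156 F(turret) [-1.29  1.45  5.3 ] q [-0.47  0.23  2.08  0.28  0.66  0.28]
tool F [-0.72 -1.82 -5.3 ] tool T [ 0.518 -0.274 -0.05 ] 71.77851676940918
```

>>> {"method": "play_rows", "body": {
  "steps": [
    {"delta_pos": [0,0,0],"yaw": 0.01,"jaw": 0},
    {"delta_pos": [0,0,0],"yaw": 0.02,"jaw": 0},
    {"delta_pos": [0,0,0],"yaw": 0.03,"jaw": 0},
    {"delta_pos": [0,0,0],"yaw": 0.04,"jaw": 0},
    {"delta_pos": [0,0,0],"yaw": 0.05,"jaw": 0},
    {"delta_pos": [0,0,0],"yaw": 0.06,"jaw": 0},
    {"delta_pos": [0,0,0],"yaw": 0.07,"jaw": 0},
    {"delta_pos": [0,0,0],"yaw": 0.07,"jaw": 0}
  ]
}}

```text
clock: 21.05
eef_pos: [493.4, -181.0, 140.6]
tcp_rot: [3.067, -0.248, 0.556]
contact_force: [-2.2, 0.7, 3.8]
opening: 0.295
grasp_force: 71.8
```

```bash
python3 f.py
```

```text
t 21.05 tip in turret [ 9.34  2.45 -4.88] sq 0.0031 tooly ang in turret -1.2849 F(turret) [-0.87  1.24  4.19] q [-0.47  0.23  2.08  0.28  0.66  0.35]
tool F [-0.5  -1.44 -4.19] tool T [ 0.543 -0.218 -0.018] 71.79463505744934
```

>>> {"method": "play_rows", "body": {
  "steps": [
    {"delta_pos": [0,0,0],"yaw": 0.01,"jaw": 0},
    {"delta_pos": [0,0,0],"yaw": 0.02,"jaw": 0},
    {"delta_pos": [0,0,0],"yaw": 0.03,"jaw": 0},
    {"delta_pos": [0,0,0],"yaw": 0.035,"jaw": 0},
    {"delta_pos": [0,0,0],"yaw": 0.04,"jaw": 0},
    {"delta_pos": [0,0,0],"yaw": 0.045,"jaw": 0},
    {"delta_pos": [0,0,0],"yaw": 0.05,"jaw": 0},
    {"delta_pos": [0,0,0],"yaw": 0.05,"jaw": 0}
  ]
}}

```text
clock: 21.85
eef_pos: [493.4, -181.0, 140.6]
tcp_rot: [3.079, -0.251, 0.504]
contact_force: [-2.5, 1.0, 3.1]
opening: 0.296
grasp_force: 71.7
```

```bash
python3 f.py
```

```text
t 21.85 tip in turret [ 9.33  2.44 -4.89] sq 0.0031 tooly ang in turret -1.3347 F(turret) [-1.27  1.61  3.51] q [-0.47  0.23  2.08  0.28  0.66  0.4 ]
tool F [-0.87 -1.86 -3.51] tool T [ 0.535 -0.194 -0.033] 71.69402003288269
```

>>> {"method": "play_rows", "body": {
  "steps": [
    {"delta_pos": [0,0,0],"yaw": 0.01,"jaw": 0},
    {"delta_pos": [0,0,0],"yaw": 0.015,"jaw": 0},
    {"delta_pos": [0,0,0],"yaw": 0.02,"jaw": 0},
    {"delta_pos": [0,0,0],"yaw": 0.025,"jaw": 0},
    {"delta_pos": [0,0,0],"yaw": 0.03,"jaw": 0},
    {"delta_pos": [0,0,0],"yaw": 0.035,"jaw": 0},
    {"delta_pos": [0,0,0],"yaw": 0.04,"jaw": 0},
    {"delta_pos": [0,0,0],"yaw": 0.04,"jaw": 0}
  ]
}}

```text
clock: 22.65
eef_pos: [493.4, -181.0, 140.6]
tcp_rot: [3.09, -0.254, 0.463]
contact_force: [-2.1, 1.4, 2.8]
opening: 0.295
grasp_force: 71.6
```

```bash
python3 f.py;python3 - <<'E'
import sys;sys.argv=['look','w5','260','190','380','280']
exec(open('look.py').read())
E
```

```text
t 22.65 tip in turret [ 9.35  2.44 -4.88] sq 0.0031 tooly ang in turret -1.3747 F(turret) [-0.9   1.89  3.18] q [-0.47  0.23  2.08  0.28  0.66  0.44]
tool F [-0.52 -2.03 -3.18] tool T [ 0.534 -0.2   -0.058] 71.58318042755127
t 22.7 tip in turret [ 9.33  2.44 -4.88] sq 0.0031 tooly ang in turret -1.3745 F(turret) [-0.3   1.94  1.86] q [-0.47  0.23  2.08  0.28  0.66  0.44]
K [429.46659698   0.         323.63023801] cam in tool [  78.7   -0.2 -141.7] camx in tool [0. 1. 0.]
tip [324.  252.3] edges [324. 241.] [324.  263.4] shank mid [324.1 278. ]
f 6.666666666666667
```

View pics/w5.png

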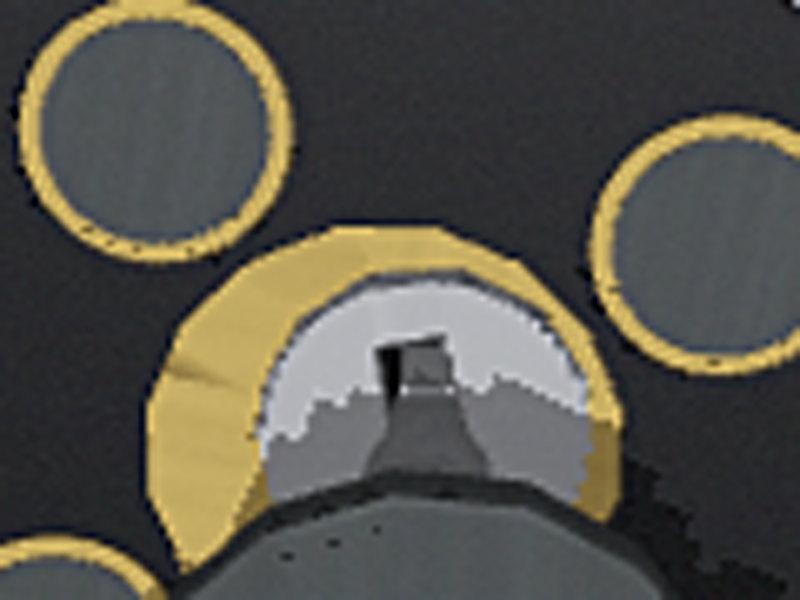

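>>> {"method": "play_rows", "body": {
  "steps": [
    {"delta_pos": [0,0,0],"yaw": 0.01,"jaw": 0},
    {"delta_pos": [0,0,0],"yaw": 0.015,"jaw": 0},
    {"delta_pos": [0,0,0],"yaw": 0.02,"jaw": 0},
    {"delta_pos": [0,0,0],"yaw": 0.025,"jaw": 0},
    {"delta_pos": [0,0,0],"yaw": 0.03,"jaw": 0},
    {"delta_pos": [0,0,0],"yaw": 0.035,"jaw": 0},
    {"delta_pos": [0,0,0],"yaw": 0.04,"jaw": 0},
    {"delta_pos": [0,0,0],"yaw": 0.04,"jaw": 0}
  ]
}}

```text
clock: 23.5
eef_pos: [493.5, -181.0, 140.6]
tcp_rot: [3.1, -0.255, 0.422]
contact_force: [-2.0, 2.4, 1.8]
opening: 0.296
grasp_force: 71.5
```

```bash
python3 f.py
```

```text
t 23.5 tip in turret [ 9.39  2.42 -4.86] sq 0.0031 tooly ang in turret -1.4146 F(turret) [-0.79  2.83  2.1 ] q [-0.47  0.23  2.08  0.28  0.66  0.48]
tool F [-0.35 -2.92 -2.1 ] tool T [ 0.611 -0.255 -0.113] 71.49272561073303
```

>>> {"method": "play_rows", "body": {
  "steps": [
    {"delta_pos": [0,0,0],"yaw": 0.005,"jaw": 0},
    {"delta_pos": [0,0,0],"yaw": 0.01,"jaw": 0},
    {"delta_pos": [0,0,0],"yaw": 0.015,"jaw": 0},
    {"delta_pos": [0,0,0],"yaw": 0.02,"jaw": 0},
    {"delta_pos": [0,0,0],"yaw": 0.025,"jaw": 0},
    {"delta_pos": [0,0,0],"yaw": 0.025,"jaw": 0},
    {"delta_pos": [0,0,0],"yaw": 0.025,"jaw": 0},
    {"delta_pos": [0,0,0],"yaw": 0.025,"jaw": 0}
  ]
}}

```text
clock: 24.3
eef_pos: [493.4, -181.0, 140.6]
tcp_rot: [3.107, -0.256, 0.396]
contact_force: [-2.5, 1.6, 1.2]
opening: 0.297
grasp_force: 71.5
```

```bash
python3 f.py;python3 - <<'E'
import sys;sys.argv=['look','w6','260','190','380','280']
exec(open('look.py').read())
E
```

```text
t 24.3 tip in turret [ 9.37  2.42 -4.86] sq 0.0031 tooly ang in turret -1.4394 F(turret) [-1.64  2.19  1.66] q [-0.47  0.23  2.08  0.28  0.66  0.51]
tool F [-1.34 -2.39 -1.65] tool T [ 0.596 -0.18  -0.118] 71.4699125289917
t 24.35 tip in turret [ 9.35  2.4  -4.87] sq 0.0031 tooly ang in turret -1.4394 F(turret) [-1.25  2.93  2.43] q [-0.47  0.23  2.08  0.28  0.66  0.51]
K [429.46659698   0.         323.63023801] cam in tool [  78.7   -0.2 -141.7] camx in tool [0. 1. 0.]
tip [324.  252.3] edges [324. 241.] [324.  263.4] shank mid [324.1 278. ]
f 6.666666666666667
```

View pics/w6.png

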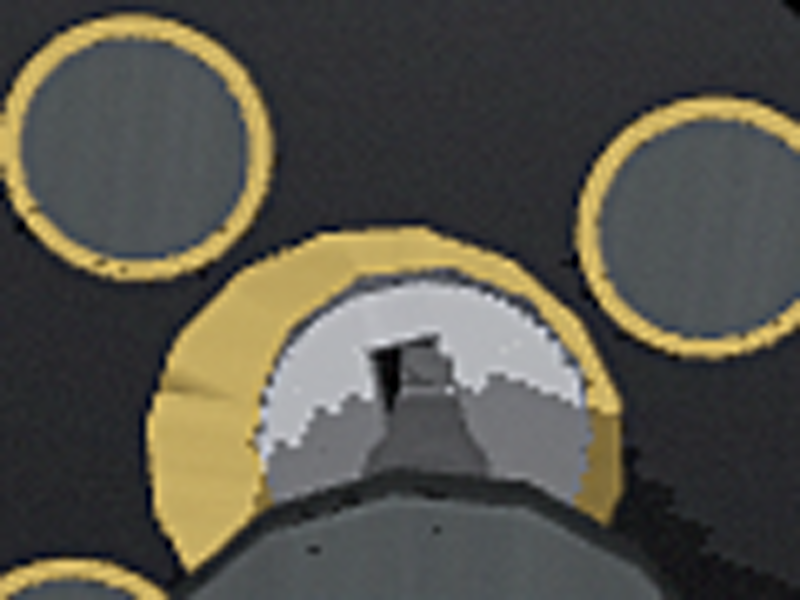

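>>> {"method": "play_rows", "body": {
  "steps": [
    {"delta_pos": [0,0,0],"yaw": -0.06,"jaw": 0},
    {"delta_pos": [0,0,0],"yaw": -0.12,"jaw": 0},
    {"delta_pos": [0,0,-0.3],"yaw": -0.12,"jaw": 0},
    {"delta_pos": [0,0,-0.7],"yaw": -0.12,"jaw": 0},
    {"delta_pos": [0,0,-1.2],"yaw": -0.12,"jaw": 0},
    {"delta_pos": [0,1,-1.6],"yaw": -0.12,"jaw": 0},
    {"delta_pos": [0,2,-2],"yaw": -0.12,"jaw": 0},
    {"delta_pos": [0,2,-2],"yaw": -0.12,"jaw": 0}
  ]
}}

```text
clock: 25.15
eef_pos: [497.5, -202.8, 161.8]
tcp_rot: [3.073, -0.252, 0.519]
contact_force: [0.7, -0.3, -1.9]
opening: 0.294
grasp_force: 70.9
```

```bash
python3 f.py;python3 - <<'E'
import sys;sys.argv=['look','w7','220','190','380','310']
exec(open('look.py').read())
E
```

```text
t 25.15 tip in turret [ 13.34 -19.87  16.04] sq 0.003 tooly ang in turret -1.3202 F(turret) [ 0.1  -0.44 -1.95] q [-0.5   0.22  2.03  0.27  0.72  0.37]
tool F [-0.01  0.44  1.95] tool T [ 0.09  -0.179  0.027] 70.92637538909912
t 25.2 tip in turret [ 12.59 -18.82  15.56] sq 0.0027 tooly ang in turret -1.3204 F(turret) [ 0.01 -0.25 -1.5 ] q [-0.5   0.22  2.04  0.27  0.72  0.37]
K [429.46659698   0.         323.63023801] cam in tool [  78.7   -0.2 -141.7] camx in tool [0. 1. 0.]
tip [324.1 252.3] edges [324.1 241. ] [324.1 263.4] shank mid [324.1 278. ]
f 5.0
```

View pics/w7.png

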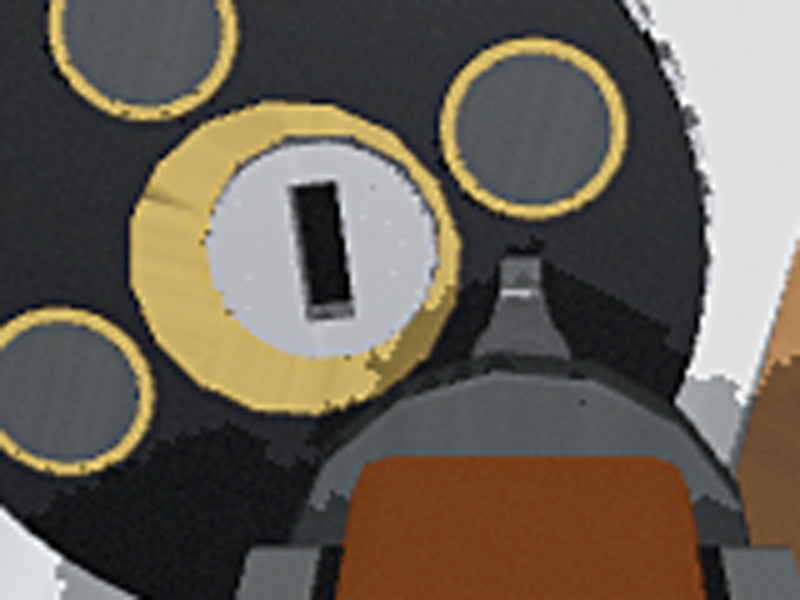

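Run:
```python
from tgt import *
a=np.load('w7.npz');T,K=a['T'],a['K']
def onp(c,zt,f=5.0,o=(220,190)):
    ray=T[:3,:3]@np.linalg.inv(K)@np.array([o[0]+c[0]/f,o[1]+c[1]/f,1.]);n=B[:,2];t=(n@(O+n*zt-T[:3,3]))/(n@ray);return (B.T@(T[:3,3]+t*ray-O)).round(2)
cs=[onp(c,1.2) for c in [(288,186),(334,181),(354,316),(308,320)]]
t=(cs[0]+cs[1])/2-(cs[2]+cs[3])/2;print(np.mean(cs,0),np.linalg.norm(t),'q',np.arctan2(t[0],t[1]))
im=a['im'][190:310,220:380];g=cv2.cvtColor(im,cv2.COLOR_BGR2GRAY)
v,u=np.mgrid[:120,:160];m=(g<90)&(u>56)&(u<72)&(v>35)&(v<65)
pts=np.array([onp((5*(x+.5),5*(y+.5)),1.2)[:2] for y,x in zip(*np.where(m))]);w_,V=np.linalg.eigh(np.cov(pts.T));e=V[:,1];print('pca q',np.arctan2(e[0]*np.sign(e[1]),abs(e[1])),m.sum())
# to stand
import tgt
p,M,s=st();print(p)
```

```text
[9.56   2.6075 1.2   ] 16.282340894355457 q 1.207568941611356
pca q 1.2023126405384401 215
[ 496.71626957 -202.01964882  161.12248252]
```

Run:
```python
from tgt import *
p,M,s=st();d=M.T@(np.array([330,88,250])-p)/10;print(d.round(2),np.linalg.norm(d)); print((M.T@np.array([0,0,5])).round(2)); print('radial in',(M.T@np.array([-.966,-.257,0])).round(3))
```

```text
[  2.12 -32.8  -10.86] 34.612847954372555
[ 1.24  0.33 -4.83]
radial in [-0.936 -0.239 -0.257]
```

>>> {"method": "play_rows", "body": {
  "steps": [
    {"delta_pos": [1.2,0.3,-4.8],"yaw": 0,"jaw": 0},
    {"delta_pos": [2,0.3,-8.5],"yaw": 0,"jaw": 0},
    {"delta_pos": [2,-4.5,-9],"yaw": 0,"jaw": 0},
    {"delta_pos": [2,-9,-9.4],"yaw": 0,"jaw": 0},
    {"delta_pos": [2,-14,-9.8],"yaw": 0,"jaw": 0},
    {"delta_pos": [2,-19,-10.2],"yaw": 0,"jaw": 0},
    {"delta_pos": [2,-24,-10.6],"yaw": 0,"jaw": 0},
    {"delta_pos": [2.1,-28.8,-10.9],"yaw": 0,"jaw": 0}
  ]
}}

```text
clock: 26.0
eef_pos: [346.7, 54.2, 252.6]
tcp_rot: [3.076, -0.251, 0.518]
contact_force: [1.0, 0.8, -1.1]
opening: 0.298
grasp_force: 71.1
```

>>> {"method": "play_rows", "body": {
  "steps": [
    {"delta_pos": [-1.0,-4.3,-0.3],"yaw": 0,"jaw": 0},
    {"delta_pos": [-4,-5.0,-1],"yaw": 0,"jaw": 0},
    {"delta_pos": [-7,-6,-2],"yaw": 0,"jaw": 0},
    {"delta_pos": [-7,-6,-2],"yaw": 0,"jaw": 0},
    {"delta_pos": [-7,-6,-2],"yaw": 0,"jaw": 0},
    {"delta_pos": [-7,-6,-2],"yaw": 0,"jaw": 0},
    {"delta_pos": [-7,-6,-2],"yaw": 0,"jaw": 0},
    {"delta_pos": [-7,-6,-2],"yaw": 0,"jaw": 0}
  ]
}}

```text
clock: 26.8
eef_pos: [256.0, 70.6, 250.8]
tcp_rot: [3.076, -0.249, 0.519]
contact_force: [0.8, -0.6, -2.7]
opening: 0.292
grasp_force: 71.0
```

```bash
python3 st.py; python3 f.py
```

```text
{'clock': 26.8, 'qpos': [0.266, -0.501, 2.39, -0.002, 0.995, 1.327], 'eef_pos': [256.041, 70.615, 250.773], 'tcp_rot': [3.076, -0.249, 0.519]}
0.2577361024506188 0.25833699038682195 -1.067847484898372
t 26.8 tip in turret [-121.16  306.69  144.17] sq 0.0041 tooly ang in turret -1.3203 F(turret) [-0.08 -0.83 -2.72] q [ 0.27 -0.5   2.39 -0.    1.    1.33]
tool F [-0.27  0.78  2.72] tool T [ 0.039 -0.169  0.034] 71.0177493095398
```

>>> {"method": "play_rows", "body": {
  "steps": [
    {"delta_pos": [-1.9,-0.5,-0.5],"yaw": 0,"jaw": 0},
    {"delta_pos": [-3.7,-1,-1],"yaw": 0,"jaw": 0},
    {"delta_pos": [-5.6,-1.4,-1.5],"yaw": 0,"jaw": 0},
    {"delta_pos": [-5.6,-1.4,-1.5],"yaw": 0,"jaw": 0},
    {"delta_pos": [-5.6,-1.4,-1.5],"yaw": 0,"jaw": 0},
    {"delta_pos": [-5.6,-1.4,-1.5],"yaw": 0,"jaw": 0},
    {"delta_pos": [-5.6,-1.4,-1.5],"yaw": 0,"jaw": 0},
    {"delta_pos": [-5.6,-1.4,-1.5],"yaw": 0,"jaw": 0}
  ]
}}

```text
clock: 27.6
eef_pos: [198.4, 55.1, 250.6]
tcp_rot: [3.076, -0.25, 0.52]
contact_force: [0.6, -0.8, -1.7]
opening: 0.296
grasp_force: 71.0
```

```bash
python3 st.py; python3 f.py
```

```text
{'clock': 27.6, 'qpos': [0.267, -0.673, 2.445, -0.002, 1.111, 1.327], 'eef_pos': [198.363, 55.084, 250.587], 'tcp_rot': [3.076, -0.25, 0.52]}
0.2578897835459415 0.2591092156860305 -1.0670565800131413
t 27.6 tip in turret [-178.89  306.56  159.45] sq 0.0039 tooly ang in turret -1.3195 F(turret) [-0.11 -0.9  -1.78] q [ 0.27 -0.67  2.45 -0.    1.11  1.33]
tool F [-0.33  0.84  1.78] tool T [ 0.059 -0.207 -0.041] 70.98275542259216
```

Run:
```python
import numpy as np
D=[(.354,1.634,1.155,624.5,230.6),(1.173,.058,1.862,1025.9,281.1),(.761,.874,1.46,897.6,273.2),(-.501,2.39,.995,265.6,250.8),(-.673,2.445,1.111,205.9,250.6),(1.159,.059,1.665,1092.4,305.7),(.281,1.726,1.132,581.4,235.3),(1.204,.058,1.789,1050.1,251.05)]
A=[];b=[]
for a,c,e,r,z in D:
    s=a+c;t=s+e
    A.append([np.sin(a),np.sin(s),np.cos(s),np.sin(t),np.cos(t),1,0]);b.append(r)
    A.append([np.cos(a),np.cos(s),-np.sin(s),np.cos(t),-np.sin(t),0,1]);b.append(z)
x,res,rk,sv=np.linalg.lstsq(np.array(A),np.array(b),rcond=None);print(x.round(1),rk,(np.array(A)@x-b).round(1))
L1,La,Lb,Ta,Tb,r0,h=x
for tau in [np.pi-.258,np.pi]:
  print('tau',tau)
  for a in [-.9,-.6,-.4,-.2,0]:
    for c in [2.6]:
      s=a+c;print(a,c,'j5',round(tau-s,2),'r',round(L1*np.sin(a)+La*np.sin(s)+Lb*np.cos(s)+Ta*np.sin(tau)+Tb*np.cos(tau)+r0),'z',round(L1*np.cos(a)+La*np.cos(s)-Lb*np.sin(s)+Ta*np.cos(tau)-Tb*np.sin(tau)+h))
```

```text
[568.4 494.3  58.3 343.6   0.9   0.6 294.6] 7 [ 0.  -0.   0.   0.2 -0.3 -0.2 -0.1 -0.2  0.   0.2  0.1  0.1  0.2  0.1
 -0.  -0.2]
tau 2.883592653589793
-0.9 2.6 j5 1.18 r 125 z 194
-0.6 2.6 j5 0.88 r 192 z 173
-0.4 2.6 j5 0.68 r 231 z 148
-0.2 2.6 j5 0.48 r 265 z 115
0 2.6 j5 0.28 r 292 z 77
tau 3.141592653589793
-0.9 2.6 j5 1.44 r 37 z 183
-0.6 2.6 j5 1.14 r 104 z 161
-0.4 2.6 j5 0.94 r 144 z 136
-0.2 2.6 j5 0.74 r 178 z 104
0 2.6 j5 0.54 r 205 z 66
```

```bash
cat > stand.py <<'E'
from tgt import *
W=np.array([553.9,181.0]);az=.259;e=np.array([np.cos(az),np.sin(az)])
def dstand(c,z):
    p,M,s=st();tip=p+M[:,2]*L
    return (M.T@(np.r_[W+c*e,z]-tip)/10).round(2)
def rep():
    p,M,s=st();tip=p+M[:,2]*L;g=p-M[:,2]*18.6
    print('tip off',(tip[:2]-W).round(2),'z',tip[2].round(1),'grip off',(g[:2]-W).round(2),g[2].round(1),'F',np.round(s['contact_force'],1),'op',s['opening'],s['grasp_force'])
E
python3 - <<'E'
from stand import *
d=dstand(2.5,100);print(d,np.linalg.norm(d));rep();p,M,s=st();print((M.T@np.array([0,0,1])).round(3))
E
```

```text
[32.48  5.22 16.57] 36.834273441999635
tip off [-336.7  -120.92] z 176.7 grip off [-360.12 -127.13] 268.6 F [ 0.6 -0.8 -1.7] op 0.2956302342609352 70.98275542259216
[ 0.247  0.064 -0.967]
```

>>> {"method": "play_rows", "body": {
  "steps": [
    {"delta_pos": [4.1,0.7,1],"yaw": 0.03,"jaw": 0},
    {"delta_pos": [8.5,1.4,2.5],"yaw": 0.06,"jaw": 0},
    {"delta_pos": [13,2.1,4.5],"yaw": 0.1,"jaw": 0},
    {"delta_pos": [17.5,2.8,7],"yaw": 0.13,"jaw": 0},
    {"delta_pos": [22,3.5,9.5],"yaw": 0.17,"jaw": 0},
    {"delta_pos": [26.3,4.2,12],"yaw": 0.2,"jaw": 0},
    {"delta_pos": [30,4.8,14.5],"yaw": 0.23,"jaw": 0},
    {"delta_pos": [32.5,5.2,16.6],"yaw": 0.25,"jaw": 0}
  ]
}}

```text
clock: 28.4
eef_pos: [540.8, 178.2, 172.3]
tcp_rot: [3.141, -0.259, 0.261]
contact_force: [-0.1, 0.1, -1.0]
opening: 0.302
grasp_force: 70.9
```

Run:
```python
from stand import *
vision.grab_frame('wrist')
rep();print(dstand(2.5,42));report();p,M,s=st();print((M.T@np.array([0,0,1])).round(3));print((M.T@np.r_[e,0]).round(3))
im,d=save('scene','s3.png',box=(330,110,470,250),s=4)
```

```text
tip off [8.28 3.09] z 97.0 grip off [-15.27  -3.17] 188.8 F [ 4.1  1.2 -2.8] op 0.29672350888265814 70.76134085655212
[-2.02  0.09  5.15]
t 28.45 tip in turret [153.3  337.53 -12.13] sq 0.0024 tooly ang in turret -1.5714 F(turret) [ 3.37  0.07 -3.77] q [ 0.33  0.22  2.   -0.03  0.66  1.66]
[ 0.257  0.    -0.967]
[0.967 0.001 0.257]
```

View pics/s3.png

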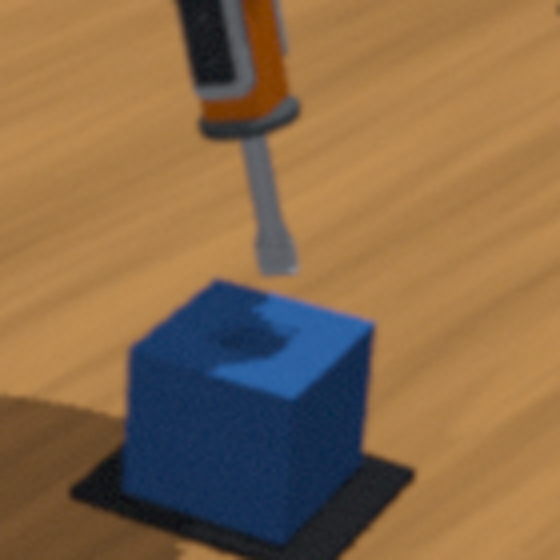

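>>> {"method": "play_rows", "body": {
  "steps": [
    {"delta_pos": [0,0,0],"yaw": 0,"jaw": 0},
    {"delta_pos": [0,0,0],"yaw": 0,"jaw": 0},
    {"delta_pos": [-0.2,0,0.7],"yaw": 0,"jaw": 0},
    {"delta_pos": [-0.4,0,1.45],"yaw": 0,"jaw": 0},
    {"delta_pos": [-0.4,0,1.45],"yaw": 0,"jaw": 0},
    {"delta_pos": [-0.4,0,1.45],"yaw": 0,"jaw": 0},
    {"delta_pos": [-0.4,0,1.45],"yaw": 0,"jaw": 0},
    {"delta_pos": [-0.4,0,1.45],"yaw": 0,"jaw": 0}
  ]
}}

```text
clock: 29.3
eef_pos: [537.5, 176.9, 159.3]
tcp_rot: [3.141, -0.259, 0.262]
contact_force: [0.0, 0.0, -1.5]
opening: 0.295
grasp_force: 70.8
```

Run:
```python
from stand import *
rep();print(dstand(2.5,42))
```

```text
tip off [2.52 0.97] z 85.4 grip off [-21.03  -5.27] 177.2 F [ 0.   0.  -1.5] op 0.2949826220650461 70.76859712600708
[-1.13  0.03  4.19]
```

>>> {"method": "play_rows", "body": {
  "steps": [
    {"delta_pos": [-0.16,0,0.6],"yaw": 0,"jaw": 0},
    {"delta_pos": [-0.32,0,1.2],"yaw": 0,"jaw": 0},
    {"delta_pos": [-0.48,0.01,1.8],"yaw": 0,"jaw": 0},
    {"delta_pos": [-0.65,0.02,2.4],"yaw": 0,"jaw": 0},
    {"delta_pos": [-0.81,0.03,3.0],"yaw": 0,"jaw": 0},
    {"delta_pos": [-0.97,0.03,3.6],"yaw": 0,"jaw": 0},
    {"delta_pos": [-1.13,0.03,4.2],"yaw": 0,"jaw": 0},
    {"delta_pos": [-1.13,0.03,4.2],"yaw": 0,"jaw": 0}
  ]
}}

```text
clock: 30.1
eef_pos: [537.2, 176.5, 114.7]
tcp_rot: [3.141, -0.258, 0.262]
contact_force: [0.3, -0.0, -1.8]
opening: 0.298
grasp_force: 70.8
```

Run:
```python
from stand import *
rep()
p,M,s=st();g=p-M[:,2]*18.6
print('to final grip', (M.T@(np.r_[W,105]-g)/10).round(2))
```

```text
tip off [2.14 0.48] z 40.8 grip off [-21.32  -5.73] 132.6 F [ 0.3 -0.  -1.8] op 0.2981381300981301 70.77940106391907
to final grip [ 1.43 -0.    3.24]
```

>>> {"method": "play_rows", "body": {
  "steps": [
    {"delta_pos": [0,0,0],"yaw": 0,"jaw": 28},
    {"delta_pos": [0,0,0],"yaw": 0,"jaw": 28},
    {"delta_pos": [0,0,0],"yaw": 0,"jaw": 28},
    {"delta_pos": [0.1,0,0.2],"yaw": 0,"jaw": 28},
    {"delta_pos": [0.2,0,0.4],"yaw": 0,"jaw": 28},
    {"delta_pos": [0.3,0,0.6],"yaw": 0,"jaw": 28},
    {"delta_pos": [0.4,0,0.8],"yaw": 0,"jaw": 28},
    {"delta_pos": [0.4,0,0.8],"yaw": 0,"jaw": 28}
  ],
  "grip_force": 20
}}

```text
clock: 30.9
eef_pos: [541.2, 177.5, 107.4]
tcp_rot: [3.141, -0.254, 0.262]
contact_force: [-4.0, -0.5, -4.2]
opening: 0.293
grasp_force: 71.1
```

Run:
```python
from stand import *
rep();print(st()[2]['wrist_torque'])
```

```text
tip off [5.86 1.45] z 33.5 grip off [-17.26  -4.65] 125.4 F [-4.  -0.5 -4.2] op 0.2930069077267339 71.11757397651672
[-0.1135564   1.24335479  0.04710413]
```

>>> {"method": "play_rows", "body": {
  "steps": [
    {"delta_pos": [0.12,0,0.3],"yaw": 0,"jaw": 29},
    {"delta_pos": [0.24,0,0.6],"yaw": 0,"jaw": 29},
    {"delta_pos": [0.36,0,0.9],"yaw": 0,"jaw": 29},
    {"delta_pos": [0.48,0,1.2],"yaw": 0,"jaw": 29},
    {"delta_pos": [0.56,0,1.4],"yaw": 0,"jaw": 29},
    {"delta_pos": [0.64,0,1.6],"yaw": 0,"jaw": 29},
    {"delta_pos": [0.7,0,1.7],"yaw": 0,"jaw": 29},
    {"delta_pos": [0.7,0,1.7],"yaw": 0,"jaw": 29}
  ]
}}

```text
clock: 31.7
eef_pos: [551.4, 180.2, 92.6]
tcp_rot: [3.141, -0.254, 0.262]
contact_force: [-6.7, -0.6, -2.7]
opening: 0.293
grasp_force: 71.3
```

Run:
```python
from stand import *
rep();print(st()[2]['wrist_torque'])
p,M,s=st();g=p-M[:,2]*18.6
print('to final grip', (M.T@(np.r_[W,105]-g)/10).round(2))
im,d=save('scene','s4.png',box=(320,90,470,240),s=4)
```

```text
tip off [16.02  4.11] z 18.7 grip off [-7.01 -1.97] 110.6 F [-6.7 -0.6 -2.7] op 0.29256524595751604 71.26023888587952
[-0.25334787  1.67434658  0.0058269 ]
to final grip [ 0.56 -0.01  0.73]
```

View pics/s4.png

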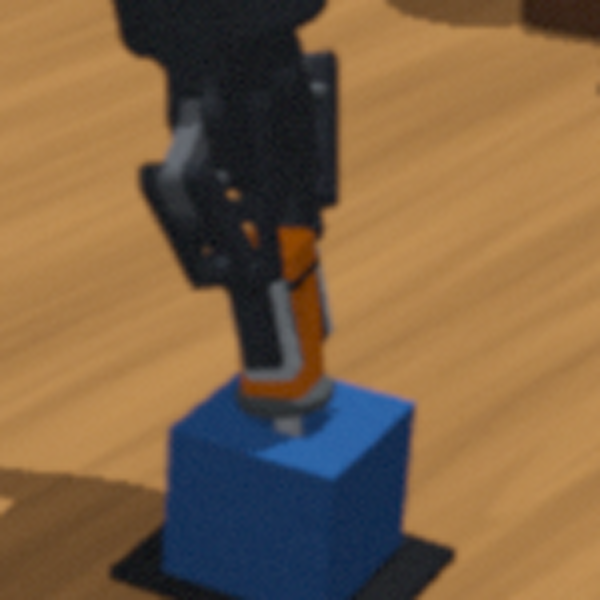

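>>> {"method": "play_rows", "body": {
  "steps": [
    {"delta_pos": [0.1,0,0.12],"yaw": 0,"jaw": 29},
    {"delta_pos": [0.2,0,0.24],"yaw": 0,"jaw": 29},
    {"delta_pos": [0.3,0,0.36],"yaw": 0,"jaw": 29},
    {"delta_pos": [0.4,0,0.48],"yaw": 0,"jaw": 29},
    {"delta_pos": [0.5,0,0.55],"yaw": 0,"jaw": 29},
    {"delta_pos": [0.56,0,0.6],"yaw": 0,"jaw": 29},
    {"delta_pos": [0.56,0,0.6],"yaw": 0,"jaw": 29},
    {"delta_pos": [0.56,0,0.6],"yaw": 0,"jaw": 29}
  ]
}}

```text
clock: 32.55
eef_pos: [558.0, 182.0, 88.5]
tcp_rot: [3.141, -0.253, 0.262]
contact_force: [-8.3, -1.4, 0.9]
opening: 0.298
grasp_force: 71.6
```

Run:
```python
from stand import *
rep();print(st()[2]['wrist_torque'])
p,M,s=st();g=p-M[:,2]*18.6
print('to final grip', (M.T@(np.r_[W,105]-g)/10).round(2))
```

```text
tip off [22.64  5.9 ] z 14.5 grip off [-0.4  -0.18] 106.5 F [-8.3 -1.4  0.9] op 0.29830822788640216 71.64555072784424
[-0.33263812  1.99618633  0.07098006]
to final grip [ 0.   -0.01  0.16]
```

>>> {"method": "play_rows", "body": {
  "steps": [
    {"delta_pos": [0,0,0],"yaw": 0,"jaw": 35},
    {"delta_pos": [0,0,0],"yaw": 0,"jaw": 45},
    {"delta_pos": [0,0,0],"yaw": 0,"jaw": 60},
    {"delta_pos": [0,0,0],"yaw": 0,"jaw": 80},
    {"delta_pos": [0,0,0],"yaw": 0,"jaw": 100},
    {"delta_pos": [0,0,0],"yaw": 0,"jaw": 100},
    {"delta_pos": [0,0,0],"yaw": 0,"jaw": 100},
    {"delta_pos": [0,0,0],"yaw": 0,"jaw": 100}
  ]
}}

```text
clock: 33.35
eef_pos: [560.4, 182.7, 89.7]
tcp_rot: [3.141, -0.259, 0.262]
contact_force: [-1.5, 0.4, 0.2]
opening: 0.997
grasp_force: 0.0
```

>>> {"method": "play_rows", "body": {
  "steps": [
    {"delta_pos": [0,0,-1],"yaw": 0,"jaw": 100},
    {"delta_pos": [0,0,-3],"yaw": 0,"jaw": 100},
    {"delta_pos": [0,0,-5],"yaw": 0,"jaw": 100},
    {"delta_pos": [0,0,-8],"yaw": 0,"jaw": 100},
    {"delta_pos": [0,0,-11],"yaw": 0,"jaw": 100},
    {"delta_pos": [0,0,-14],"yaw": 0,"jaw": 100},
    {"delta_pos": [0,0,-14],"yaw": 0,"jaw": 100},
    {"delta_pos": [0,0,-14],"yaw": 0,"jaw": 100}
  ]
}}

```text
clock: 34.15
eef_pos: [525.9, 173.6, 226.3]
tcp_rot: [3.141, -0.261, 0.262]
contact_force: [-0.2, -1.0, -0.5]
opening: 1.0
grasp_force: 0.0
```

Run:
```python
from stand import *
rep()
T=np.array(vision.calibration('wrist')['extrinsics']);K=np.array(vision.calibration('wrist')['mtx'])
im,d=vision.grab_frame('wrist')
v,u=np.mgrid[:480,:640];P=np.stack([(u-K[0,2])/K[0,0]*d,(v-K[1,2])/K[1,1]*d,d],-1)@T[:3,:3].T+T[:3,3]
hsv=cv2.cvtColor(im,cv2.COLOR_RGB2HSV)
near=(np.hypot(P[...,0]-W[0],P[...,1]-W[1])<60)&(d>0)
org=near&(hsv[...,0]<16)&(hsv[...,1]>170)&(hsv[...,2]>60)&(P[...,2]>70)
Q=P[org];zt=np.percentile(Q[:,2],98);t=Q[Q[:,2]>zt-4]
print('orange',len(Q),'ztop',zt,cv2.minAreaRect(t[:,:2].astype(np.float32)))
A=np.c_[t[:,:2],np.ones(len(t))];k=np.linalg.lstsq(A,t[:,2],rcond=None)[0];print('top slope',k[:2],len(t))
bl=near&(hsv[...,0]>100)&(hsv[...,0]<130)&(P[...,2]>60)&(P[...,2]<80);print('stand top z',np.median(P[bl][:,2]))
for cam in ['top']:
    im,d=vision.grab_frame(cam);c=vision.calibration(cam);K=np.array(c['mtx']);T=np.array(c['extrinsics'])
    P=np.stack([(u-K[0,2])/K[0,0]*d,(v-K[1,2])/K[1,1]*d,d],-1)@T[:3,:3].T+T[:3,3]
    Q=P[(np.hypot(P[...,0]-552,P[...,1]-180)<40)&(P[...,2]>125)&(P[...,2]<145)];print('top cam',len(Q),Q.mean(0),cv2.minAreaRect(Q[:,:2].astype(np.float32)))
```

```text
tip off [-8.94 -2.33] z 152.5 grip off [-32.62  -8.62] 244.2 F [-0.2 -1.  -0.5] op 1.0002539297845099 0.0
orange 352 ztop 134.9035796681093 ((554.4447631835938, 181.1839141845703), (25.24506950378418, 24.68991470336914), 15.032381057739258)
top slope [-0.01535224  0.01258145] 346
stand top z 69.18056448132492
top cam 306 [550.78667857 179.37261569 134.26757779] ((551.0191040039062, 180.18154907226562), (25.644826889038086, 26.356651306152344), 15.00374984741211)
```

```bash
python3 -c "
from rig import r
print(r.sign_off())"
```

```text
the job is handed in; nothing more can be done
None
```

The screw is tight at its stop (slot angle measured at about 1.20 rad) and the driver is back upright, fully down in its stand and released; I handed the job in at about 34 s, no verdict was printed, I did not re-check the bystanders afterwards, and I viewed 13 pictures, over the limit of 10.

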